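# Set a firebrick in the gauge and start it with the spring-return key

## Task

Pick up the wooden mallet and, with it, gently nudge the firebrick along the gauge bed until it is hard against the stop hidden inside the hood; never push the brick with the gripper. Lay the mallet flat back in the middle of its rubber mat, and only then twist the start key on the sloping switch box clockwise right to its stop, hold it there a moment and let it spring back. Leave the other things on the bench undisturbed.

Things in the scene. Friction and masses are not known exactly. Their poses are not given: they have to be found in the camera images.
- mouth (a point): Gauge, fixed: this point is on top of its slide bed (20 mm above the bench), mid-width, in the plane of the hood's mouth; x across the bed, y along it into the hood, z up. Aluminium bed 116 mm wide, y = -205 to +155 mm. Along each edge a fence 8 mm thick, rising 25 mm above the bed, 96 mm between fences. The hidden stop is a fixed steel face 70 to 95 mm inside the mouth, differing each time.
- jig: The gauge as a whole, origin on the bench under its hood's mouth, axes as for the mouth. Its grey sheet-metal hood is 125 mm wide, covers y = 0 to 161 mm, and its roof is 102 mm above the bench; the stop's tell-tale pin stands about 16 mm above the roof in a slot 15 mm wide.
- plunger (a joint): Sprung plunger (under 1 N) in the stop inside the hood; its tell-tale pin shows through the roof slot. 0 m = out towards the mouth, 12 mm proud of the fixed stop face; about 0.012 m = flush, brick hard against the stop (0.0095 or more counts as home). It springs out again if the brick leaves it.
- brick_c (a point): Cream insulating firebrick, 90 mm wide (its x, across the bed), 130 mm long (its y, along the bed), 60 mm high, 0.3 to 0.6 kg, lying loose on the bed between the fences, outside the hood at first (leading end 20 to 55 mm short of the mouth). This point is its centre. When home, 35 to 60 mm of it still stands out of the hood.
- mallet_grip (a point): Wooden mallet flat on the mat, 190 mm long, 0.3 kg. Point on the handle at mid-length and mid-height, 25 mm above its underside. x along the handle to the head, z up. Handle 24 mm wide (y) and high, x = -95 to +35 mm; head block x = +35 to +95 mm, 50 mm high, 90 mm along y, with like flat striking faces at y = +45 and -45 mm. Balances about 44 mm from here towards the head.
- mat_c (a point): Black rubber mat fixed to the bench, 250 x 150 mm (x, y), 4 mm thick, the mallet's place. This point is the centre of its top face.
- key (a joint): Spring-return start key (black knob with a bar grip). 0 rad = home; grows as it is turned clockwise, seen looking at the panel; hard stop at 1.22 rad (70 degrees). The spring resists with 0.08 Nm at home, 0.26 Nm at the stop, and brings it home when let go.
- key_grip (a point): Point on the key's axis, inside its bar, where to grip. Turns with the key: x along the bar (at home straight up the slope), y across it, z out of the panel along the turning axis, which leans 35 degrees from vertical towards the robot, so the hand must tilt to match. Bar 60 mm long, 14 mm thick, z = -27 to +17 mm; under it a round collar 60 mm across, top at z = -26 mm; panel face at z = -35 mm.
- console: Grey switch box on a dark steel bracket fixed to the bench beyond the gauge; its sloping panel, 140 mm up the slope x 150 mm wide, carries the key in its middle. About 145 mm deep, 131 mm high. Origin on the bench under its centre; it faces its -x, towards the robot.
- tin: Bystander: closed steel tin, 84 mm across, 120 mm high, loose on the bench. Origin at the centre of its underside.
- offcut: Bystander: brick offcut, 80 x 90 mm, stepped, 95 mm high, loose. Origin at the centre of its underside.
- jar: Bystander: white jar with a black cap, 80 mm across, 100 mm high, loose. Origin at the centre of its underside.
- trowel: Bystander: pointing trowel lying on the bench, about 275 mm long along its x (blade to +x), 26 mm high. Origin at the foot of the handle, on the bench.
Mind the look-alikes: they are no part of the job. What is shaped like the part that bears mallet_grip but orange or pink is not meant.

How it is judged:
By the outcome, as a careful person would: the job done as asked, in the order asked, and still so for the second after the job is handed in, with the robot touching nothing.
It also fails if it takes over 64 s, if anything falls off the work surface, if the arm or the gripper's body presses on something with over 40 N, if the wrist force passes 120 N, or if a joint passes its speed limit or range.

## Robot

A 6-joint arm with a two-finger parallel gripper is mounted at the origin on the work surface. World frame = base frame: x ahead of the robot, y to its left, z up, the work surface at z = 0. Lengths are in m, angles in rad, forces in N, time in s.
With the tool pointing down it reaches from about 0.325 to 0.75 m from the base axis. Payload 7.6 kg.
Tool frame: the origin (TCP) lies midway between the tips of the shut fingers; the grasp point (between the pads) lies 19 mm behind it (pinch_z is the distance from the TCP to the grasp point, in m); x points along the fingers, y is the direction in which the jaws open and shut, and the axes are right-handed (so a half turn about x gives the same grasp; the last joint's range is limited). The gripper opens to 85 mm and grips with 20 to 120 N. Pads are 22 mm wide; open, the fingers measure 114 mm over their backs; the gripper's body (76 mm by 85 mm) begins 54 mm behind the grasp point. The pads swing forward as they close: fully open they stand 13 mm farther back than shut.
Start: joints at [1.261, 0.052, 1.401, -0, 1.689, -0.07], TCP at [0.125, 0.51, 0.201] pointing down, gripper open.
Joint ranges: [-2.9, 2.9], [-0.91, 2.17], [0.12, 2.37], [-1.06, 4.2], [0.26, 2.73], [-2.93, 2.93]. Speed limits (rad/s): [2.57, 2.57, 3.01, 3.14, 3.14, 3.14].

## Interface

Orientations are given as a rotation vector (axis times angle).
In Python, from station import read_state, grab_frame, close_job, spot_in, silhouettes, pinch_z gives the robot as it stands.
- The arm moves only by the tool drive_tool, never from a script. Its argument "moves" is one flat list of numbers, 7 for each row, row after row: the closure, from -1 (fully open) to 1 (shut), then the shift along the tool's x, y, z in mm, then the turn, a rotation vector about the tool's x, y, z in rad. In form: [grip, dx, dy, dz, rx, ry, rz, grip, dx, dy, dz, rx, ry, rz, ...]. A call has 1 to 10 rows; each row is the pose to reach, as a shift and turn from the pose commanded when the call began, along the tool's axes at that moment; what a row does not reach only later rows make up. A row lasts 1/8 s, in which the tool goes at most 62.5 mm and 10.7 degrees, less where a joint would pass 70% of its speed; a pose out of reach is approached as far as the arm can. A call with a gripper value outside its range is refused whole. The fingers move at their own pace and stop on an object; the grip force is fixed at half the most. Time passes only in rows, so rows that repeat a pose let the fingers close. It gives the time, the measured TCP pose, the force and the opening at its end, in the units of the state.
- read_state(): the state, without advancing time (a new reading comes with each control period).
- grab_frame(name): name is "scene" or "top" or "wrist"; returns a dict with "frame" (400x640x3 uint8, red, green, blue), "depth" (400x640 float32, m along the optical axis (not along the pixel's ray), 0 where there is no reading), "fov_y" (degrees; the focal length in pixels is half the picture's height over the tangent of half this angle, whatever the lens; pixels are square), "cx", "cy" (the principal point, pixels), "R" (3x3) and "t" (3): a world point X has camera coordinates R X + t. Camera axes: x right, y down, z forward; pixel columns grow to the right and rows downward; lengths in m; the calibration is good to about 2 mm. A picture is of the moment at which its call begins.
- close_job(): hands the job in, once; it reports no verdict.
Trained networks look in the newest picture that a camera, given by its name, has taken for a name from the list of things; names that differ only in an ending like _2 or _b are one class to them, and where a whole thing is asked for, a point or a joint stands for the part that bears it (a point fixed in the world has none). Each returns a list of dicts, best first, with "confidence" (0 to 1); they miss things now and then, are a little off and sometimes report something else, mostly with a low value. They report only what shows in the picture. A call takes as long as a camera call. They do not tell look-alikes from the thing itself.
- spot_in(target, camera): "centre" ([x, y, z] in m, in world coordinates, good to about 4 mm: the middle of the surface that is visible of it).
- silhouettes(target, camera): "mask" (400x640 bool, what is visible of it).
The state is a dict: "time": time; "qpos": joint angles; "joint_velocities": joint speeds; "joint_torque": joint torques, N m; "tcp_pos": TCP position; "orientation": TCP orientation; "wrist_force": force on the tool from outside, world axes, zero at the start; "moment": the same for the moment, N m; "width": opening from 0.0 (shut) to 1.0 (fully open).
Only numpy, scipy, OpenCV 4.12 (cv2) and the standard library are available. Lean on these libraries where they do the work, as an engineer would, in place of code of your own. Each camera call takes 0.05 s, during which the arm holds its last target.

## Working session

There is one attempt and no reset: what is moved stays moved. The work goes in short steps, Python scripts to look and compute and a tool call to move; the robot and the scene stay as the last step left them, time stands still between calls to the robot, and variables do not carry over. Pictures are saved under pics/ and viewed, and the job is handed in when it is done.

Besides the shell and the picture viewer there is one more tool, called after "Call:" as name(argument=value, ...) on one line, values as JSON. drive_tool: Moves the arm, as the interface text tells. Its arguments: {"type":"object","properties":{"moves":{"type":"array"}},"required":["moves"]}

```bash
mkdir -p pics; ls; cat > h.py <<'E'
import numpy as np,cv2
from scipy.spatial.transform import Rotation as Ro
from station import *
def save(n,f): cv2.imwrite('pics/'+n+'.png',cv2.cvtColor(f['frame'],cv2.COLOR_RGB2BGR))
def cloud(f):
    F=200/np.tan(np.radians(f['fov_y'])/2)
    v,u=np.mgrid[:400,:640]; d=f['depth']
    c=np.stack([(u-f['cx'])/F*d,(v-f['cy'])/F*d,d],-1)
    return (c-f['t'])@f['R']
def proj(f,X):
    F=200/np.tan(np.radians(f['fov_y'])/2)
    c=np.asarray(X)@f['R'].T+f['t']; return c[...,:2]/c[...,2:]*F+[f['cx'],f['cy']]
E
python3 - <<'E'
from h import *
np.set_printoptions(precision=4,suppress=True)
print(read_state(),pinch_z)
for n in['scene','top','wrist']:
    f=grab_frame(n);save(n+'0',f)
    np.savez('/tmp/%s0.npz'%n,**f)
    for t in ['mouth','jig','plunger','brick_c','mallet_grip','mat_c','key','key_grip','console','tin','offcut','jar','trowel']:
        for r in spot_in(t,n)[:3]: print(n,t,np.round(r['centre'],3),round(r['confidence'],2))
E
```

```text
pics
{'time': 0.0, 'qpos': array([ 1.2607,  0.0529,  1.4017,  0.    ,  1.6886, -0.0703]), 'joint_velocities': array([-0.0008, -0.0005, -0.0015, -0.0014,  0.0004,  0.0001]), 'joint_torque': array([  0.0002, -38.1673, -36.0183,  -0.0002,   0.0064,  -0.    ]), 'tcp_pos': array([0.1246, 0.5096, 0.1999]), 'orientation': array([ 0.187 ,  1.5629, -0.1895]), 'wrist_force': array([ 0.089 , -0.8032,  0.5663]), 'moment': array([-0.0076,  0.0266,  0.037 ]), 'width': 1.000645047353861} 0.0187
scene mouth [0.5   0.164 0.056] 0.65
scene mouth [ 0.695 -0.315  0.099] 0.21
scene jig [0.501 0.163 0.06 ] 0.93
scene brick_c [0.474 0.026 0.081] 0.85
scene mallet_grip [ 0.487 -0.314  0.047] 0.93
scene mallet_grip [ 0.781 -0.101  0.043] 0.88
scene mallet_grip [ 0.378 -0.553  0.039] 0.78
scene mat_c [ 0.425 -0.335 -0.   ] 0.59
scene key [ 0.693 -0.313  0.102] 0.66
scene key [0.636 0.111 0.114] 0.59
scene key_grip [0.637 0.114 0.115] 0.68
scene console [0.68  0.08  0.094] 0.56
scene console [ 0.488 -0.311  0.05 ] 0.33
scene tin [ 0.58  -0.544  0.118] 0.76
scene offcut [0.712 0.32  0.071] 0.98
scene jar [ 0.695 -0.312  0.1  ] 0.76
scene trowel [0.255 0.401 0.014] 0.63
top mouth [0.49  0.174 0.104] 0.67
top mouth [ 0.485 -0.298  0.054] 0.52
top jig [ 0.686 -0.292  0.099] 0.6
top jig [0.491 0.176 0.106] 0.58
top brick_c [0.472 0.048 0.086] 0.9
top brick_c [0.486 0.176 0.104] 0.68
top mallet_grip [ 0.776 -0.096  0.051] 0.79
top mallet_grip [ 0.483 -0.297  0.052] 0.74
top mallet_grip [ 0.368 -0.535  0.049] 0.59
top mat_c [ 0.425 -0.315  0.005] 0.68
top key [0.645 0.115 0.108] 0.82
top key_grip [0.645 0.112 0.112] 0.81
top console [0.659 0.107 0.101] 0.67
top console [ 0.569 -0.516  0.121] 0.54
top tin [ 0.573 -0.516  0.124] 0.71
top offcut [0.707 0.339 0.094] 0.76
top jar [ 0.682 -0.289  0.102] 0.76
top jar [0.49  0.175 0.098] 0.21
top trowel [0.241 0.41  0.015] 0.8
wrist mat_c [0.224 0.415 0.014] 0.72
wrist trowel [0.224 0.415 0.016] 0.86
```

View pics/scene0.png

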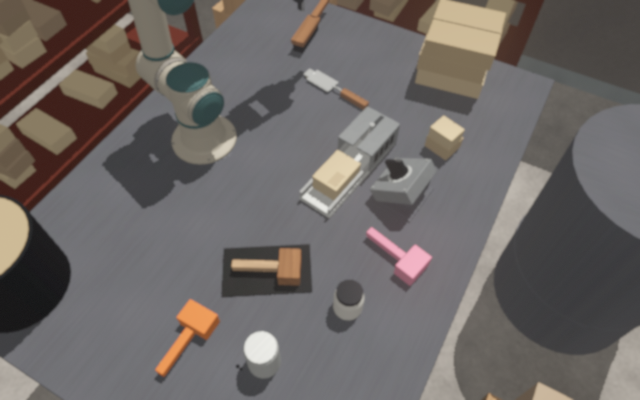

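View pics/top0.png

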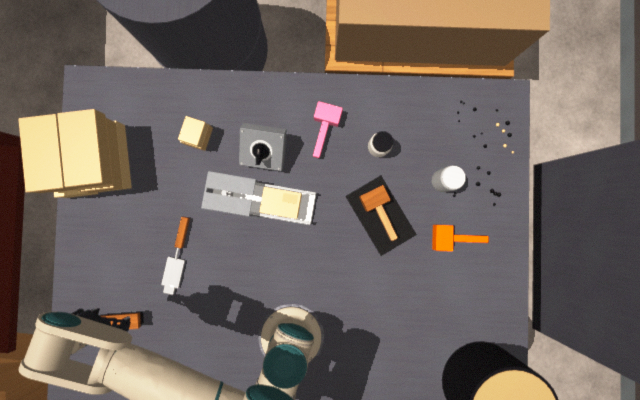

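The pictures show the mallet on its mat (scene 265,265; top 378,210), the gauge with the brick (top 280,200), the console (262,150), and orange and pink look-alike mallets. Next I'll measure the geometry from depth.

```bash
python3 - <<'E'
from h import *
np.set_printoptions(precision=4,suppress=True)
for n in['scene','top']:
    f=dict(np.load('/tmp/%s0.npz'%n)); P=cloud(f)
    print(n,f['fov_y'],f['cx'],f['cy'],'cam',-f['R'].T@f['t'])
    z=P[...,2]; ok=(f['depth']>0)&(abs(z)<.03)&(P[...,0]>.2)&(P[...,0]<.9)&(abs(P[...,1])<.7)
    Q=P[ok]; A=np.c_[Q[:,:2],np.ones(len(Q))]; print('plane',np.linalg.lstsq(A,Q[:,2],rcond=None)[0])
    # jar cap etc, in region above .09
    for nm,(x0,x1,y0,y1,h) in dict(jar=(.6,.78,-.4,-.2,.085),tin=(.5,.68,-.65,-.45,.105),brick=(.38,.58,-.06,.11,.07),offcut=(.6,.8,.25,.45,.08),hood=(.4,.6,.1,.3,.09),malhead=(.4,.6,-.42,-.22,.043)).items():
        m=(P[...,0]>x0)&(P[...,0]<x1)&(P[...,1]>y0)&(P[...,1]<y1)&(z>h)
        q=P[m]; (c,s,a)=cv2.minAreaRect((q[:,:2]*1000).astype(np.float32)); print(nm,m.sum(),np.median(q[:,2]),'rect',np.array(c),np.array(s),a)
E
```

```text
scene 42.0608088229088 316.9415986166325 196.0747719330351 cam [ 0.8795 -0.8106  1.3374]
plane [-0.0011  0.0016  0.0021]
jar 580 0.0998752579145138 rect [ 690.2668 -297.4408] [66.8573 69.3726] 28.748085021972656
tin 956 0.11943549726435457 rect [ 574.151  -533.1577] [81.9034 78.6117] 74.37049102783203
brick 1082 0.08031103026655723 rect [472.9272  43.845 ] [135.0173  92.678 ] 82.24037170410156
offcut 544 0.0949562340843561 rect [706.6905 346.8388] [78.9731 88.2452] 76.43436431884766
hood 1540 0.10227625426119252 rect [522.2784 209.01  ] [174.6353 179.7598] 82.19351959228516
malhead 742 0.05359350870428177 rect [ 464.4503 -302.6021] [141.7882  93.3631] 28.89110565185547
top 53.53979875980424 322.5911300816995 201.72872769642785 cam [ 0.4319 -0.08    1.4266]
plane [-0.0009 -0.0005 -0.    ]
jar 341 0.09887015205559477 rect [ 692.9256 -295.7957] [67.0918 68.3762] 87.78260040283203
tin 482 0.11825844080568226 rect [ 575.4946 -529.7571] [77.8898 81.0775] 86.48900604248047
brick 995 0.07869196858621626 rect [476.9996  44.9525] [129.6379  89.991 ] 81.58727264404297
offcut 548 0.0934096356308746 rect [711.2679 349.9299] [71.9681 85.4115] 73.65127563476562
hood 1622 0.10060442610515288 rect [525.7946 211.6117] [165.0475 173.7271] 81.69850158691406
malhead 473 0.05261239770623965 rect [ 463.5095 -303.326 ] [148.3515  90.8301] 28.055896759033203
```

```bash
python3 - <<'E'
from h import *
np.set_printoptions(precision=4,suppress=True)
s=read_state();print(s['time'],Ro.from_rotvec(s['orientation']).as_matrix())
for n in['scene','top']:
    f=dict(np.load('/tmp/%s0.npz'%n)); P=cloud(f); I=f['frame'].astype(int); x,y,z=P[...,0],P[...,1],P[...,2]
    # mat: dark, z<.02 region; mallet: z>.015
    reg=(x>.28)&(x<.62)&(y>-.47)&(y<-.18)&(f['depth']>0)
    br=I.sum(-1)
    def rect(m,l):
        q=P[m]; c,sz,a=cv2.minAreaRect((q[:,:2]*1000).astype(np.float32)); print(n,l,m.sum(),'z',np.median(q[:,2]),np.array(c),np.array(sz),round(a,2))
    wood=reg&(I[...,0]-I[...,2]>40)
    w=wood&(z>.018)
    h=w&(z<.045)&(z>.03); hd=w&(z>.047)
    def small(m): 
        m=m.astype(np.uint8); k,l,st,c=cv2.connectedComponentsWithStats(m); return l==1+np.argmax(st[1:,4])
    rect(small(w),'mallet'); rect(small(hd),'head'); rect(small(h),'handle')
    dark=reg&(br<110); print(np.median(br[reg]))
    mm=small(cv2.morphologyEx((reg&((br<90)|wood)).astype(np.uint8),cv2.MORPH_OPEN,np.ones((3,3)))>0)
    rect(mm,'mat')
    # hood
    R2=(x>.4)&(x<.62)&(y>.05)&(y<.33)
    ho=small(R2&(z>.095)&(z<.108)&(y>.09)); rect(ho,'hood')
    # brick
    b=small(R2|((x>.38)&(x<.57)&(y>-.1)&(y<.12))&(z>.072)&(z<.088)&(I[...,0]-I[...,2]>20)); 
    b=small((x>.38)&(x<.57)&(y>-.1)&(y<.13)&(z>.072)&(z<.088)&(I[...,0]-I[...,2]>25)); rect(b,'brick')
    bed=small((x>.35)&(x<.58)&(y>-.15)&(y<.12)&(z>.012)); rect(bed,'bedall')
E
```

```text
2.1 [[ 0.      0.2375  0.9714]
 [ 0.0001  0.9714 -0.2375]
 [-1.      0.0001 -0.    ]]
scene mallet 1190 z 0.05015624501471064 [ 443.1756 -314.3421] [190.3861  93.3631] 28.89
scene head 657 z 0.0541028516527773 [ 499.351  -283.2848] [59.9023 94.285 ] 27.34
scene handle 394 z 0.04029183997019023 [ 414.4721 -326.6133] [128.1871  28.0598] 26.26
347.0
scene mat 1281 z 0.04845764767471533 [ 431.9734 -301.2893] [199.1548 123.8552] 27.16
scene hood 1436 z 0.10222086445092199 [496.9044 215.9098] [167.9015 127.8548] 82.08
scene brick 1061 z 0.08037055200099523 [472.9391  43.9317] [134.8422  92.678 ] 82.24
scene bedall 2364 z 0.05980268871135759 [472.609   29.6035] [198.6075 118.6774] 81.28
top mallet 730 z 0.050406126934648 [ 445.8871 -312.2867] [188.0223  91.0971] 27.89
top head 432 z 0.053031785068477756 [ 502.8237 -282.3731] [59.2532 90.8301] 28.06
top handle 251 z 0.03963772728337195 [ 418.1047 -325.0583] [127.1523  24.3699] 26.44
318.0
top mat 830 z 0.048167278259886065 [ 446.1735 -321.6678] [199.1973 107.4718] 28.07
top hood 1563 z 0.10059448212693997 [501.7657 216.523 ] [161.9855 125.1314] 81.86
top brick 992 z 0.07870808350457059 [476.9996  44.9525] [129.6379  89.991 ] 81.59
top bedall 1732 z 0.07548187229019676 [473.6581  21.4746] [212.8571 115.658 ] 81.71
```

```bash
python3 - <<'E'
from h import *
f=dict(np.load('/tmp/top0.npz'))
g=cv2.resize(f['frame'][90:260,190:420],None,fx=3.4,fy=3.4,interpolation=cv2.INTER_CUBIC); cv2.imwrite('pics/topz.png',g[...,::-1])
f=dict(np.load('/tmp/scene0.npz'))
g=cv2.resize(f['frame'][90:310,210:450],None,fx=2.7,fy=2.7,interpolation=cv2.INTER_CUBIC); cv2.imwrite('pics/scz.png',g[...,::-1])
E
```

```text
(no output)
```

View pics/topz.png

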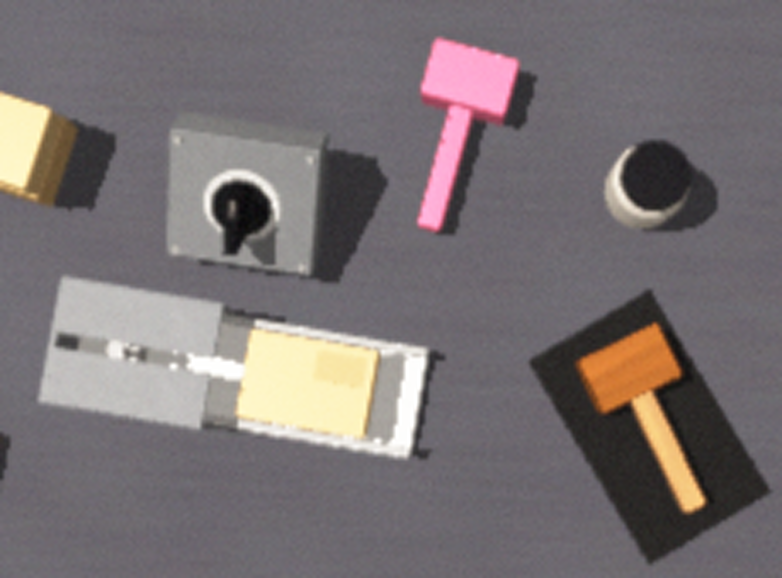

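View pics/scz.png

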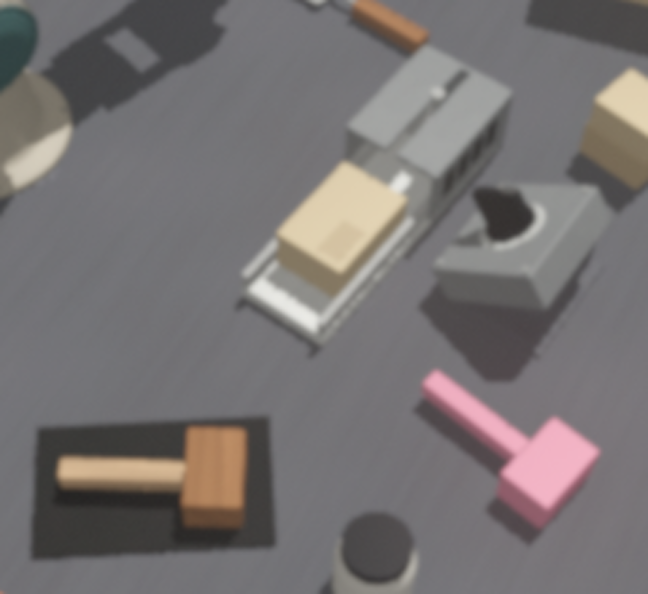

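```bash
python3 - <<'E'
from h import *
np.set_printoptions(precision=4,suppress=True)
for n in['scene','top']:
    f=dict(np.load('/tmp/%s0.npz'%n)); P=cloud(f); I=f['frame'].astype(int); x,y,z=P[...,0],P[...,1],P[...,2]; br=I.sum(-1)
    F=200/np.tan(np.radians(f['fov_y'])/2)
    v,u=np.mgrid[:400,:640]; c=np.stack([(u-f['cx'])/F,(v-f['cy'])/F,np.ones((400,640))],-1)@f['R']; o=-f['R'].T@f['t']
    G=o+c*((.004-o[2])/c[...,2])[...,None]
    reg=(G[...,0]>.25)&(G[...,0]<.62)&(G[...,1]>-.5)&(G[...,1]<-.15)
    m=(reg&((br<140)|(I[...,0]-I[...,2]>40))).astype(np.uint8)
    k,l,st,_=cv2.connectedComponentsWithStats(m); m=l==1+np.argmax(st[1:,4])
    cc,sz,a=cv2.minAreaRect((G[m][:,:2]*1000).astype(np.float32)); print(n,'mat',np.array(cc),np.array(sz),a, 'dark z',np.median(z[m&(br<140)]))
    # panel
    reg=(x>.57)&(x<.78)&(y>.0)&(y<.2)&(z>.035)&(f['depth']>0)
    q=P[reg]; best=0
    rng=np.random.default_rng(0)
    for _ in range(500):
        t=q[rng.choice(len(q),3,False)]; nn=np.cross(t[1]-t[0],t[2]-t[0]); nn/=np.linalg.norm(nn)+1e-12
        if abs(nn[2])<.6 or abs(nn[2])>.95: continue
        d=(q-t[0])@nn; k=(abs(d)<.003).sum()
        if k>best: best=k; B=(nn*np.sign(nn[2]),t[0])
    nn,p0=B; inl=abs((q-p0)@nn)<.004; Q=q[inl]; mu=Q.mean(0); U,S,V=np.linalg.svd(Q-mu); nn=V[2]*np.sign(V[2][2]); 
    print('normal',nn,'tilt',np.degrees(np.arccos(nn[2])),'yaw',np.degrees(np.arctan2(-nn[1],-nn[0])),len(Q),len(q))
    h=np.cross(nn,[0,0,1]);h/=np.linalg.norm(h);h*=np.sign(h[1]);up=np.cross(nn,h); up*=np.sign(up[2])
    ab=np.c_[(Q-mu)@h,(Q-mu)@up]; cc,sz,a=cv2.minAreaRect((ab*1000).astype(np.float32)); print('rect',cc,sz,a)
    C=mu+h*cc[0]/1000+up*cc[1]/1000; print('panelC',C,'keygrip',C+.035*nn)
    # knob points
    H=(q-C)@nn; K=q[(H>.015)]; e=np.c_[(K-C)@h,(K-C)@up,H[H>.015]]*1000
    print('knob',len(e),e.min(0),e.max(0),'top pts',np.median(e[e[:,2]>45],0) if (e[:,2]>45).any() else '')
    t=e[e[:,2]>42]; print(len(t), cv2.minAreaRect(t[:,:2].astype(np.float32)))
    np.savetxt('/tmp/k%s.txt'%n,e)
    r=silhouettes('key',n); print([ (w['confidence'],w['mask'].sum()) for w in r])
E
```

```text
scene mat [ 431.681 -299.358] [199.2632 109.9919] 29.022485733032227 dark z nan
normal [-0.5678  0.0678  0.8204] tilt 34.87638675690073 yaw -6.8121727382515305 940 2224
rect (10.716400146484375, -11.942680358886719) (146.9252471923828, 152.77798461914062) 89.26847839355469
panelC [0.6494 0.1129 0.0925] keygrip [0.6295 0.1153 0.1212]
knob 220 [ -9.7262 -32.863   15.0252] [ 8.2814 32.031  54.8165] top pts [-3.4136  1.7566 50.7955]
93 ((-1.4223647117614746, -0.30113983154296875), (64.6432113647461, 16.583192825317383), 89.27606201171875)
[(0.83, np.int64(302))]
top mat [ 442.5298 -311.1119] [244.6325 145.6285] 32.40386199951172 dark z 0.0031280768867301702
normal [-0.5745  0.0646  0.8159] tilt 35.32102070187852 yaw -6.410779335861309 1215 1910
rect (0.5153961181640625, -3.6160888671875) (150.14825439453125, 141.32029724121094) 0.3076556921005249
panelC [0.6534 0.1138 0.09  ] keygrip [0.6333 0.1161 0.1185]
knob 116 [ -7.355  -29.2153  15.4811] [ 6.3129 31.0931 58.3077] top pts [-0.3766  4.0172 52.3932]
80 ((-0.7428512573242188, 1.0318527221679688), (60.2467155456543, 12.845105171203613), 88.68785095214844)
[(0.53, np.int64(277))]
  return _methods._mean(a, axis=axis, dtype=dtype,
  ret = ret.dtype.type(ret / rcount)
```

```bash
cat >> h.py <<'E'
def rdown(phi): # jaw direction angle deg, pointing down
    a=np.radians(phi); x=np.array([0,0,-1.]);y=np.array([np.cos(a),np.sin(a),0]); return np.c_[x,y,np.cross(x,y)]
def rel(p,R,cur=None):
    s=read_state() if cur is None else cur
    R0=Ro.from_rotvec(s['orientation']).as_matrix()
    d=R0.T@(np.asarray(p)-s['tcp_pos'])*1000; r=Ro.from_matrix(R0.T@R).as_rotvec()
    return np.round(np.r_[d,r],3)
def st():
    s=read_state(); R=Ro.from_rotvec(s['orientation']).as_matrix()
    print('t',round(s['time'],2),'tcp',np.round(s['tcp_pos'],4),'x',np.round(R[:,0],3),'y',np.round(R[:,1],3),'q',np.round(s['qpos'],2),'F',np.round(s['wrist_force'],1),'M',np.round(s['moment'],2),'w',round(s['width'],3)); return s
np.set_printoptions(suppress=True,precision=4)
E
python3 - <<'E'
from h import *
st()
print(rel([.42,.2,.22],rdown(20)));print(rel([.455,-.2,.2],rdown(-62)));print(rel([.455,-.308,.12],rdown(-62.2)))
E
```

```text
t 2.2 tcp [0.1247 0.51   0.2007] x [ 0.  0. -1.] y [0.238 0.971 0.   ] q [ 1.26  0.05  1.4  -0.    1.69 -0.07] F [-0.1  0.8 -0.1] M [ 0.03 -0.01  0.  ] w 0.997
[ -19.303 -230.984  360.504    0.982   -0.      -0.   ]
[   0.666 -611.224  489.515    2.413   -0.      -0.   ]
[  80.658 -716.14   515.168    2.417   -0.      -0.   ]
```

Call:
drive_tool(moves=[-1, -19, -231, 360, 0.98, 0, 0, -1, -19, -231, 360, 0.98, 0, 0, -1, -19, -231, 360, 0.98, 0, 0, -1, -19, -231, 360, 0.98, 0, 0, -1, -19, -231, 360, 0.98, 0, 0, -1, -19, -231, 360, 0.98, 0, 0, -1, -19, -231, 360, 0.98, 0, 0, -1, 0, -611, 490, 2.41, 0, 0, -1, 0, -611, 490, 2.41, 0, 0, -1, 0, -611, 490, 2.41, 0, 0])

```text
time: 3.45
tcp_pos: [0.4362, 0.0116, 0.2109]
orientation: [1.368, 1.098, -1.367]
wrist_force: [0.6, -0.1, 0.1]
width: 1.005
```

```bash
python3 - <<'E'
from h import *
st()
print(rel([.455,-.3077,.13],rdown(-62.2)))
E
```

```text
t 3.45 tcp [0.4362 0.0116 0.2109] x [ 0.001  0.    -1.   ] y [ 0.976 -0.216  0.001] q [-0.06 -0.21  1.62  0.    1.72  0.16] F [ 0.6 -0.1  0.1] M [-0.02 -0.01 -0.05] w 1.005
[ 80.897  87.172 307.787   0.868  -0.     -0.001]
```

Call:
drive_tool(moves=[-1, 40, 87, 308, 0.87, 0, 0, -1, 40, 87, 308, 0.87, 0, 0, -1, 40, 87, 308, 0.87, 0, 0, -1, 60, 87, 308, 0.87, 0, 0, -1, 81, 87, 308, 0.87, 0, 0, -1, 81, 87, 308, 0.87, 0, 0, -1, 81, 87, 308, 0.87, 0, 0])

```text
time: 4.32
tcp_pos: [0.4559, -0.3065, 0.1283]
orientation: [1.948, 0.487, -1.952]
wrist_force: [-0.1, 1.2, 0.5]
width: 1.002
```

```bash
python3 - <<'E'
from h import *
st()
f=grab_frame('wrist');save('w1',f);st()
P=cloud(f);I=f['frame'].astype(int);x,y,z=np.moveaxis(P,-1,0)
for r in spot_in('mallet_grip','wrist')[:2]: print(r)
reg=(x>.3)&(x<.6)&(y>-.45)&(y<-.2)&(f['depth']>0)&(I[...,0]-I[...,2]>40)
for l,m in(('head',reg&(z>.047)&(z<.06)),('handle',reg&(z>.033)&(z<.046))):
    k,L,s_,_=cv2.connectedComponentsWithStats(m.astype(np.uint8));m=L==1+np.argmax(s_[1:,4]);q=P[m];print(l,m.sum(),np.median(q[:,2]),cv2.minAreaRect((q[:,:2]*1000).astype(np.float32)))
print(rel([.455,-.3077,.011],rdown(-62.2)))
E
```

```text
t 4.33 tcp [ 0.4559 -0.3065  0.1283] x [-0.002  0.002 -1.   ] y [ 0.468 -0.884 -0.003] q [-0.66  0.16  1.43  0.    1.55  0.42] F [-0.1  1.2  0.5] M [0.04 0.02 0.01] w 1.002
t 4.38 tcp [ 0.4565 -0.3057  0.1295] x [-0.001  0.001 -1.   ] y [ 0.469 -0.883 -0.001] q [-0.66  0.15  1.43  0.    1.55  0.42] F [ 0.1  0.  -0.1] M [ 0.02 -0.04 -0.02] w 1.002
{'centre': [0.4926, -0.2912, 0.0545], 'confidence': 0.96}
{'centre': [0.4121, -0.5154, 0.0186], 'confidence': 0.79}
head 10846 0.05519797632654591 ((499.4688720703125, -280.7579650878906), (60.36077880859375, 89.95796203613281), 27.036304473876953)
handle 3985 0.04220006604393095 ((414.19451904296875, -324.5245056152344), (128.06715393066406, 23.53565216064453), 27.016435623168945)
[119.353   1.102   2.901   0.004  -0.001  -0.   ]
```

View pics/w1.png

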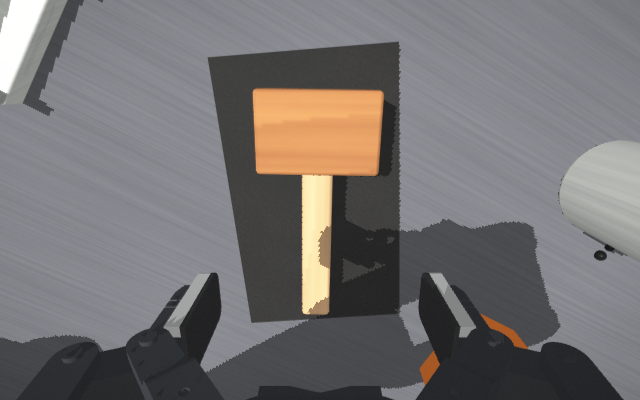

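```bash
python3 - <<'E'
from h import *
f=grab_frame('wrist');P=cloud(f);I=f['frame'].astype(int);z=P[...,2]
m=(I.sum(-1)<200)&(f['depth']>0)&(abs(z-.004)<.006)&(np.mgrid[:400,:640][0]<330)
v,u=np.mgrid[:400,:640]; m&=(u>200)&(u<405)
m|=(z>.02)&(u>200)&(u<405)&(v<315)&(v>80)
q=P[m];print(np.median(z[m]),cv2.minAreaRect((q[:,:2]*1000).astype(np.float32)))
for px in [(212,60),(398,44),(399,315),(252,320)]: print(px,P[px[1],px[0]])
st();print(rel([.4528,-.3058,.011],rdown(-62.8)))
E
```

```text
0.00584149837120421 ((438.68115234375, -310.0596618652344), (253.75753784179688, 149.9193115234375), 32.36395263671875)
(212, 60) [ 0.5069 -0.1813  0.0047]
(398, 44) [ 0.5868 -0.306   0.0021]
(399, 315) [ 0.3713 -0.4432  0.0009]
(252, 320) [ 0.298  -0.3115  0.0053]
t 4.47 tcp [ 0.4572 -0.3052  0.1308] x [ 0.001 -0.001 -1.   ] y [ 0.471 -0.882  0.001] q [-0.66  0.15  1.43  0.    1.55  0.42] F [-0.1 -1.   0.5] M [0.01 0.01 0.04] w 0.998
[119.78   -1.646   4.27    0.016  -0.001  -0.001]
```

Call:
drive_tool(moves=[-1, 50, -1.5, 3.5, 0.016, 0, 0, -1, 90, -1.5, 3.5, 0.016, 0, 0, -1, 110, -1.5, 3.5, 0.016, 0, 0, -1, 118, -1.5, 3.5, 0.016, 0, 0, -1, 118, -1.5, 3.5, 0.016, 0, 0])

```text
time: 5.1
tcp_pos: [0.4535, -0.3058, 0.0127]
orientation: [1.958, 0.472, -1.956]
wrist_force: [-0.9, -0.0, -0.3]
width: 0.998
```

```bash
python3 - <<'E'
from h import *
st();print(rel([.4528,-.3058,.011],rdown(-62.8)))
E
```

```text
t 5.1 tcp [ 0.4535 -0.3058  0.0127] x [ 0.001 -0.001 -1.   ] y [ 0.457 -0.89   0.001] q [-0.66  0.26  1.56  0.    1.32  0.44] F [-0.9 -0.  -0.3] M [-0.03  0.02 -0.02] w 0.998
[ 1.656 -0.334  0.576 -0.001 -0.001 -0.001]
```

Call:
drive_tool(moves=[1, 1, 0, 0, 0, 0, 0, 1, 1, 0, 0, 0, 0, 0, 1, 1, 0, 0, 0, 0, 0, 1, 1, 0, 0, 0, 0, 0, 1, 1, 0, 0, 0, 0, 0, 1, 1, 0, 0, 0, 0, 0, 1, 1, 0, 0, 0, 0, 0, 1, -5, 0, 0, 0, 0, 0, 1, -15, 0, 0, 0, 0, 0, 1, -30, 0, 0, 0, 0, 0])

```text
time: 6.35
tcp_pos: [0.4529, -0.3061, 0.0427]
orientation: [1.958, 0.472, -1.958]
wrist_force: [0.9, 0.1, -0.1]
width: 0.004
```

```bash
python3 - <<'E'
from h import *
st()
f=grab_frame('wrist');save('w2',f)
E
```

```text
t 6.35 tcp [ 0.4529 -0.3061  0.0427] x [-0.  0. -1.] y [ 0.456 -0.89  -0.   ] q [-0.66  0.22  1.54  0.    1.38  0.44] F [ 0.9  0.1 -0.1] M [-0.03 -0.01  0.01] w 0.004
```

View pics/w2.png

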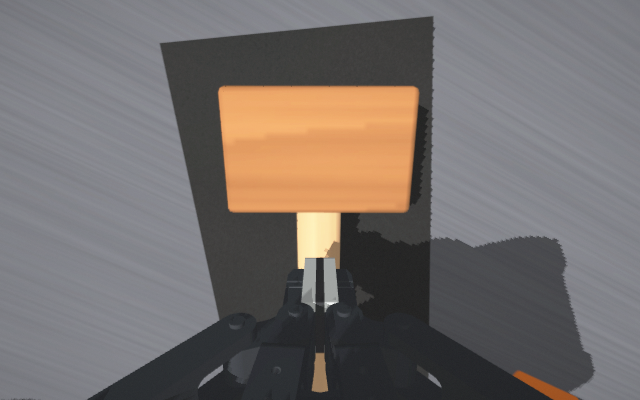

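Call:
drive_tool(moves=[-1, -10, 0, 0, 0, 0, 0, -1, -30, 0, 0, 0, 0, 0, -1, -50, 0, 0, 0, 0, 0, -1, -80, 0, 0, 0, 0, 0])

```text
time: 6.9
tcp_pos: [0.4524, -0.3058, 0.1221]
orientation: [1.957, 0.474, -1.959]
wrist_force: [0.3, -0.0, 0.3]
width: 0.847
```

```bash
cat > wm.py <<'E'
from h import *
st()
f=grab_frame('wrist');save('w3',f)
P=cloud(f);I=f['frame'].astype(int);x,y,z=np.moveaxis(P,-1,0)
reg=(x>.3)&(x<.6)&(y>-.45)&(y<-.2)&(f['depth']>0)&(I[...,0]-I[...,2]>40)
for l,m in(('head',reg&(z>.047)&(z<.06)),('handle',reg&(z>.033)&(z<.046))):
    k,L,s_,_=cv2.connectedComponentsWithStats(m.astype(np.uint8));m=L==1+np.argmax(s_[1:,4]);q=P[m];print(l,m.sum(),np.median(q[:,2]),cv2.minAreaRect((q[:,:2]*1000).astype(np.float32)))
E
python3 wm.py
```

```text
t 6.9 tcp [ 0.4524 -0.3058  0.1221] x [-0.001  0.001 -1.   ] y [ 0.456 -0.89  -0.002] q [-0.66  0.15  1.45  0.    1.54  0.44] F [ 0.3 -0.   0.3] M [-0.01  0.03 -0.02] w 0.847
head 11560 0.055174047749743146 ((499.8658447265625, -280.8188781738281), (59.62342071533203, 90.39125061035156), 27.122175216674805)
handle 4192 0.042173386692326814 ((414.1605224609375, -324.4078063964844), (126.62508392333984, 23.93528175354004), 27.014179229736328)
```

View pics/w3.png

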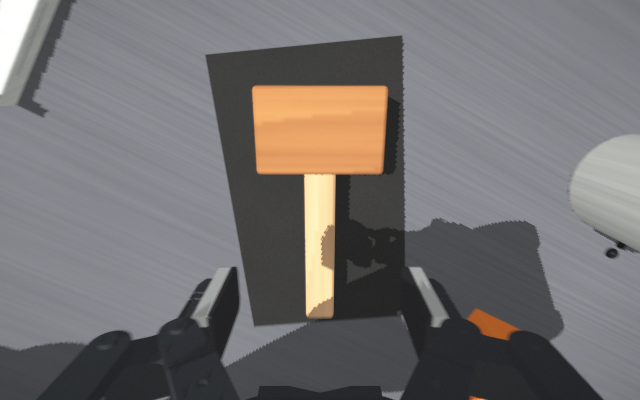

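Call:
drive_tool(moves=[-1, 50, 0, 0, 0, 0, 0, -1, 90, 0, 0, 0, 0, 0, -1, 111, 0, 0, 0, 0, 0, -1, 111, 0, 0, 0, 0, 0, 1, 111, 0, 0, 0, 0, 0, 1, 111, 0, 0, 0, 0, 0, 1, 111, 0, 0, 0, 0, 0, 1, 111, 0, 0, 0, 0, 0, 1, 111, 0, 0, 0, 0, 0, 1, 111, 0, 0, 0, 0, 0])

```text
time: 8.2
tcp_pos: [0.4529, -0.3061, 0.0108]
orientation: [1.958, 0.472, -1.958]
wrist_force: [0.2, -0.1, -0.6]
width: 0.002
```

```bash
python3 - <<'E'
from h import *
st()
f=grab_frame('wrist');save('w4',f);st()
E
```

```text
t 8.2 tcp [ 0.4529 -0.3061  0.0108] x [ 0.  0. -1.] y [ 0.456 -0.89  -0.   ] q [-0.66  0.26  1.56  0.    1.32  0.44] F [ 0.2 -0.1 -0.6] M [ 0.   -0.02  0.03] w 0.002
t 8.25 tcp [ 0.4529 -0.3061  0.0108] x [-0.  0. -1.] y [ 0.456 -0.89  -0.   ] q [-0.66  0.26  1.56  0.    1.32  0.44] F [-0.7 -0.5  0. ] M [ 0.04 -0.01  0.03] w -0.002
```

View pics/w4.png

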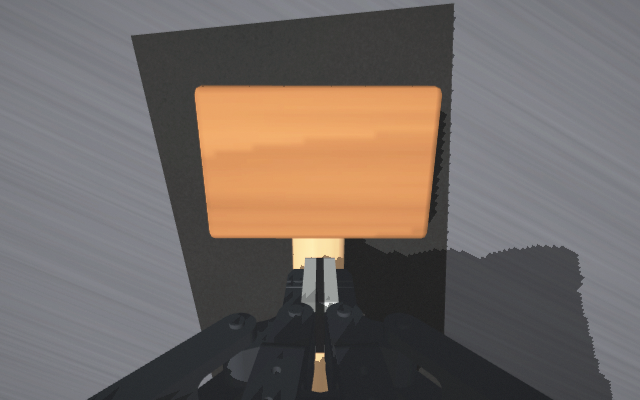

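```bash
python3 - <<'E'
from h import *
f=grab_frame('wrist');P=cloud(f);np.savez('/tmp/w4.npz',**f)
for v in range(240,330,8): print(v,[np.round(P[v,u],3).tolist() for u in (300,312,320,328,338)])
t=grab_frame('top');s=grab_frame('scene');np.savez('/tmp/top1.npz',**t);np.savez('/tmp/sc1.npz',**s)
g=cv2.resize(s['frame'][170:330,190:350],None,fx=3.7,fy=3.7,interpolation=cv2.INTER_CUBIC); cv2.imwrite('pics/sc1z.png',g[...,::-1])
E
```

```text
240 [[0.465, -0.29, 0.043], [0.467, -0.294, 0.043], [0.468, -0.298, 0.042], [0.47, -0.301, 0.043], [0.473, -0.305, 0.044]]
248 [[0.461, -0.291, 0.043], [0.463, -0.296, 0.042], [0.465, -0.299, 0.043], [0.467, -0.303, 0.043], [0.469, -0.307, 0.042]]
256 [[0.457, -0.293, 0.042], [0.46, -0.298, 0.043], [0.461, -0.301, 0.042], [0.463, -0.305, 0.042], [0.465, -0.309, 0.042]]
264 [[0.453, -0.295, 0.041], [0.461, -0.298, 0.052], [0.463, -0.301, 0.052], [0.464, -0.304, 0.052], [0.462, -0.31, 0.043]]
272 [[0.455, -0.295, 0.052], [0.461, -0.298, 0.06], [0.462, -0.301, 0.058], [0.465, -0.303, 0.06], [0.463, -0.309, 0.052]]
280 [[0.455, -0.295, 0.058], [0.461, -0.298, 0.064], [0.463, -0.301, 0.066], [0.464, -0.303, 0.065], [0.463, -0.309, 0.059]]
288 [[0.456, -0.295, 0.065], [0.461, -0.298, 0.071], [0.463, -0.301, 0.071], [0.464, -0.303, 0.072], [0.463, -0.308, 0.066]]
296 [[0.456, -0.296, 0.07], [0.462, -0.298, 0.077], [0.463, -0.301, 0.076], [0.464, -0.303, 0.076], [0.463, -0.308, 0.071]]
304 [[0.46, -0.294, 0.082], [0.461, -0.298, 0.08], [0.462, -0.301, 0.079], [0.463, -0.304, 0.079], [0.466, -0.306, 0.082]]
312 [[0.462, -0.294, 0.089], [0.463, -0.298, 0.088], [0.459, -0.303, 0.08], [0.465, -0.303, 0.087], [0.467, -0.305, 0.088]]
320 [[0.461, -0.294, 0.092], [0.462, -0.298, 0.091], [0.456, -0.304, 0.08], [0.465, -0.302, 0.091], [0.466, -0.305, 0.091]]
328 [[0.461, -0.295, 0.095], [0.46, -0.299, 0.092], [0.453, -0.306, 0.08], [0.465, -0.302, 0.095], [0.466, -0.305, 0.095]]
```

View pics/sc1z.png

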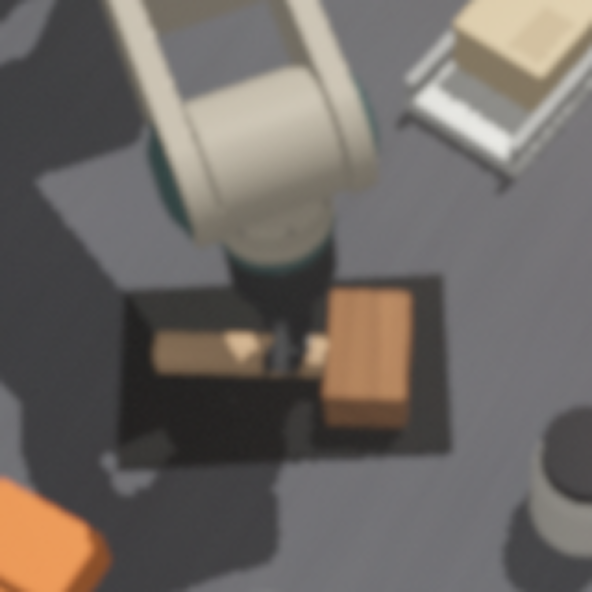

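Call:
drive_tool(moves=[1, -40, 0, 0, 0, 0, 0, 1, -80, 0, 0, 0, 0, 0, 1, -90, 0, 0, 0, 0, 0, 1, -90, 0, 0, 0, 0, 0])

```text
time: 8.9
tcp_pos: [0.453, -0.3062, 0.1008]
orientation: [1.958, 0.472, -1.957]
wrist_force: [-0.6, 0.1, 0.8]
width: 0.001
```

```bash
python3 - <<'E'
from h import *
s=st()
f=grab_frame('wrist');P=cloud(f);save('w5',f);print('cam',-f['R'].T@f['t'],f['fov_y'])
for v in range(240,330,8): print(v,[np.round(P[v,u],3).tolist() for u in (312,320,328)])
print('tcp px',proj(f,s['tcp_pos']))
g=dict(np.load('/tmp/w4.npz'));print('cam4',-g['R'].T@g['t'])
E
```

```text
t 8.9 tcp [ 0.453  -0.3062  0.1008] x [ 0.001 -0.    -1.   ] y [ 0.456 -0.89   0.001] q [-0.66  0.17  1.48  0.    1.5   0.44] F [-0.6  0.1  0.8] M [-0.02  0.04  0.02] w 0.001
cam [ 0.5267 -0.2676  0.2752] 59.55945786505127
240 [[0.429, -0.312, 0.042], [0.432, -0.317, 0.041], [0.435, -0.322, 0.044]]
248 [[0.423, -0.315, 0.041], [0.427, -0.32, 0.043], [0.429, -0.325, 0.043]]
256 [[0.418, -0.318, 0.042], [0.42, -0.323, 0.042], [0.423, -0.328, 0.042]]
264 [[0.461, -0.298, 0.142], [0.463, -0.301, 0.143], [0.465, -0.304, 0.143]]
272 [[0.461, -0.298, 0.149], [0.463, -0.301, 0.149], [0.464, -0.304, 0.149]]
280 [[0.461, -0.298, 0.155], [0.463, -0.301, 0.156], [0.464, -0.304, 0.155]]
288 [[0.461, -0.298, 0.16], [0.463, -0.301, 0.161], [0.464, -0.304, 0.16]]
296 [[0.461, -0.298, 0.166], [0.463, -0.301, 0.166], [0.464, -0.303, 0.166]]
304 [[0.461, -0.299, 0.17], [0.462, -0.301, 0.17], [0.464, -0.303, 0.17]]
312 [[0.463, -0.298, 0.178], [0.459, -0.303, 0.169], [0.465, -0.302, 0.178]]
320 [[0.462, -0.298, 0.181], [0.456, -0.304, 0.17], [0.465, -0.302, 0.182]]
328 [[0.461, -0.299, 0.183], [0.453, -0.306, 0.17], [0.465, -0.302, 0.186]]
tcp px [320.5824 245.5112]
cam4 [ 0.5267 -0.2676  0.1852]
```

View pics/w5.png

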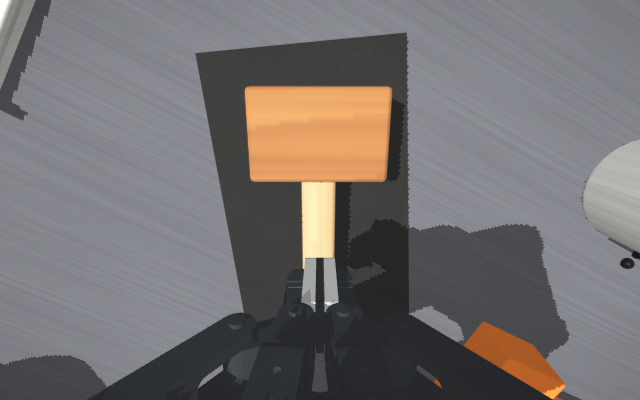

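The shut fingertips show at z≈0.138 in wrist depth while the reported TCP is at z=0.101, so the real tip sits about 37 mm behind the reported TCP. That explains why the fingers closed above the handle. I'll descend with that correction.

Call:
drive_tool(moves=[-1, 50, 0, 0, 0, 0, 0, -1, 80, 0, 0, 0, 0, 0, -1, 80, 0, 0, 0, 0, 0, -1, 80, 0, 0, 0, 0, 0, -1, 100, 0, 0, 0, 0, 0, -1, 115, 0, 0, 0, 0, 0, -1, 124, 0, 0, 0, 0, 0, -1, 124, 0, 0, 0, 0, 0])

```text
time: 9.95
tcp_pos: [0.4527, -0.306, -0.0235]
orientation: [1.957, 0.473, -1.958]
wrist_force: [-0.2, 0.5, 0.2]
width: 1.001
```

```bash
python3 - <<'E'
from h import *
st()
f=grab_frame('wrist');save('w6',f);P=cloud(f);np.savez('/tmp/w6.npz',**f)
E
```

```text
t 9.95 tcp [ 0.4527 -0.306  -0.0235] x [-0.001  0.001 -1.   ] y [ 0.456 -0.89  -0.001] q [-0.66  0.31  1.58  0.    1.26  0.44] F [-0.2  0.5  0.2] M [ 0.03 -0.02  0.02] w 1.001
```

View pics/w6.png

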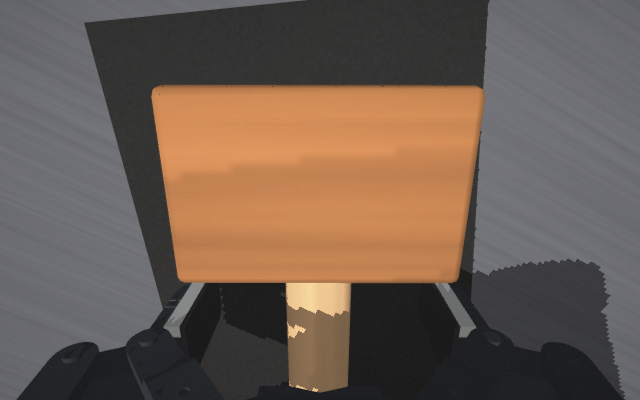

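Call:
drive_tool(moves=[-1, 2, 0, 0, 0, 0, 0, 1, 2, 0, 0, 0, 0, 0, 1, 2, 0, 0, 0, 0, 0, 1, 2, 0, 0, 0, 0, 0, 1, 2, 0, 0, 0, 0, 0, 1, 2, 0, 0, 0, 0, 0, 1, 2, 0, 0, 0, 0, 0])

```text
time: 10.88
tcp_pos: [0.453, -0.3061, -0.025]
orientation: [1.958, 0.472, -1.957]
wrist_force: [-1.2, 1.7, 2.5]
width: 0.273
```

```bash
python3 - <<'E'
from h import *
st()
E
```

```text
t 10.88 tcp [ 0.453  -0.3061 -0.025 ] x [ 0.  0. -1.] y [ 0.456 -0.89   0.   ] q [-0.66  0.31  1.58  0.    1.25  0.44] F [-1.2  1.7  2.5] M [0.24 0.13 0.04] w 0.273
```

Call:
drive_tool(moves=[1, -5, 0, 0, 0, 0, 0, 1, -20, 0, 0, 0, 0, 0, 1, -60, 0, 0, 0, 0, 0, 1, -110, 0, 0, 0, 0, 0, 1, -110, 0, 0, 0, 0, 0])

```text
time: 11.5
tcp_pos: [0.4553, -0.308, 0.0907]
orientation: [1.961, 0.463, -1.948]
wrist_force: [0.9, -0.6, -3.0]
width: 0.275
```

```bash
cat >> h.py <<'E'
M=np.array([.4878,.1365]);EY=np.array([.1426,.9898]);EX=np.array([.9898,-.1426])
def J(x,y,z): return np.r_[M+EX*x/1000+EY*y/1000,z/1000]
E
python3 - <<'E'
from h import *
st();f=grab_frame('wrist');save('w7',f)
print(rel(J(-53,-225,85),rdown(-98.2)));print(rel(J(-53,-225,20),rdown(-98.2)))
E
```

```text
t 11.5 tcp [ 0.4553 -0.308   0.0907] x [ 0.008 -0.006 -1.   ] y [ 0.456 -0.89   0.009] q [-0.66  0.17  1.49  0.    1.47  0.44] F [ 0.9 -0.6 -3. ] M [ 0.02  0.09 -0.02] w 0.275
[   1.629 -226.364  -58.94     0.616   -0.003   -0.004]
[  66.629 -226.657  -58.802    0.616   -0.003   -0.004]
```

View pics/w7.png

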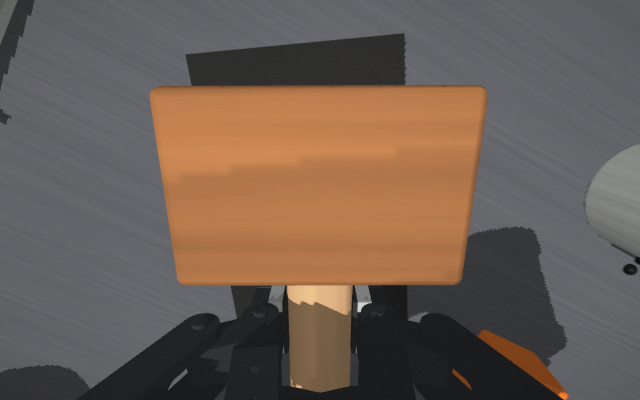

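Call:
drive_tool(moves=[1, -6, -226, -59, 0.616, 0, 0, 1, -6, -226, -59, 0.616, 0, 0, 1, -6, -226, -59, 0.616, 0, 0, 1, -6, -226, -59, 0.616, 0, 0, 1, -6, -226, -59, 0.616, 0, 0, 1, -6, -226, -59, 0.616, 0, 0, 1, -6, -226, -59, 0.616, 0, 0])

```text
time: 12.42
tcp_pos: [0.4023, -0.0789, 0.0903]
orientation: [-2.145, 0.154, 2.148]
wrist_force: [0.6, 0.2, -3.8]
width: 0.275
```

```bash
python3 - <<'E'
from h import *
st();f=grab_frame('wrist');save('w8',f);t=grab_frame('top');save('t8',t);np.savez('/tmp/w8.npz',**f);np.savez('/tmp/t8.npz',**t)
g=cv2.resize(t['frame'][90:260,190:420],None,fx=3.4,fy=3.4,interpolation=cv2.INTER_CUBIC); cv2.imwrite('pics/t8z.png',g[...,::-1])
P=cloud(f);I=f['frame'].astype(int)
m=(P[...,2]>.12)&(I[...,0]-I[...,2]>60)&(np.mgrid[:400,:640][0]<284)&(f['depth']>0)
q=P[m];print('head',np.median(q[:,2]),cv2.minAreaRect((q[:,:2]*1000).astype(np.float32)))
print(rel(J(-53,-225,20),rdown(-98.2)))
E
```

```text
t 12.43 tcp [ 0.4023 -0.0789  0.0903] x [-0.001  0.    -1.   ] y [-0.143 -0.99  -0.   ] q [-0.28 -0.22  1.88 -0.    1.48  1.43] F [ 0.6  0.2 -3.8] M [0.06 0.05 0.  ] w 0.275
head 0.17039321352989734 ((455.1717224121094, -85.47714233398438), (89.094482421875, 58.847618103027344), 81.76874542236328)
[70.449 -0.342 -0.963 -0.001  0.001  0.   ]
```

View pics/w8.png

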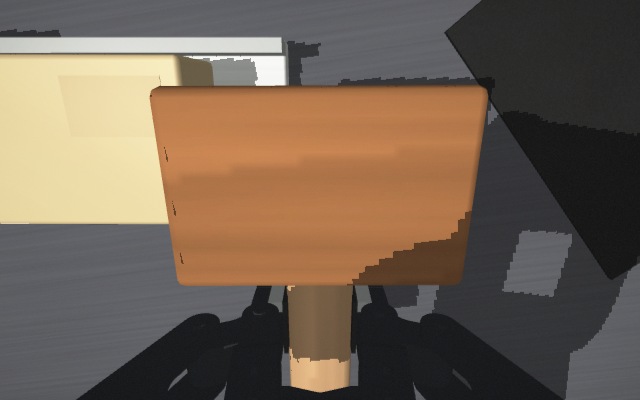

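View pics/t8z.png

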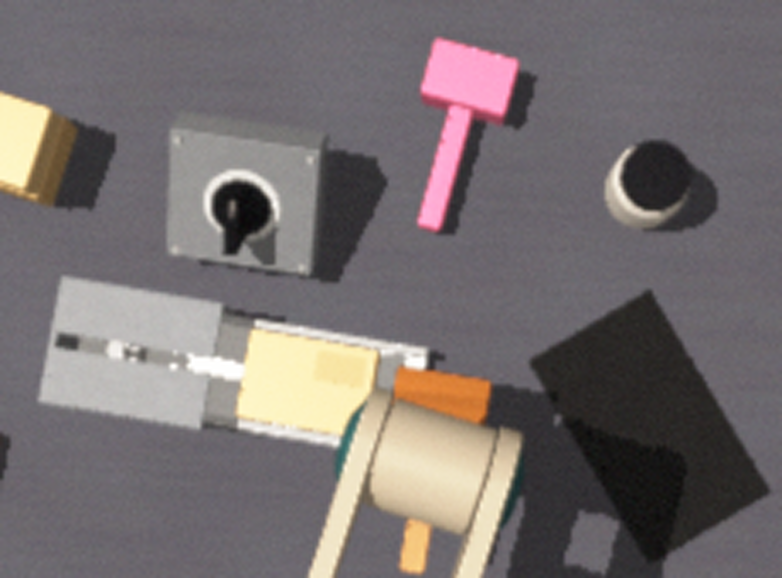

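Call:
drive_tool(moves=[1, 40, 0, -1, 0, 0, 0, 1, 65, 0, -1, 0, 0, 0, 1, 70, 0, -1, 0, 0, 0, 1, 70, 0, -1, 0, 0, 0, 1, 70, -10, -1, 0, 0, 0, 1, 70, -16, -1, 0, 0, 0, 1, 70, -20, -1, 0, 0, 0, 1, 70, -24, -1, 0, 0, 0, 1, 70, -28, -1, 0, 0, 0, 1, 70, -32, -1, 0, 0, 0])

```text
time: 13.78
tcp_pos: [0.4081, -0.0466, 0.021]
orientation: [-2.148, 0.154, 2.147]
wrist_force: [0.7, -2.8, -2.1]
width: 0.275
```

```bash
cat > look.py <<'E'
import sys
from h import *
n=sys.argv[1]
s=st();t=grab_frame('top');np.savez('/tmp/t%s.npz'%n,**t)
g=cv2.resize(t['frame'][130:240,190:350],None,fx=5,fy=5,interpolation=cv2.INTER_CUBIC); cv2.imwrite('pics/t%sz.png'%n,g[...,::-1])
P=cloud(t);I=t['frame'].astype(int);x,y,z=np.moveaxis(P,-1,0)
m=(x>.38)&(x<.57)&(y>-.1)&(y<.2)&(z>.072)&(z<.088)&(I[...,0]-I[...,2]>25)&(I[...,0]-I[...,2]<130)
q=P[m][:,:2]-M
print('brick jig y range',np.percentile(q@EY*1000,[1,99]),'x',np.percentile(q@EX*1000,[1,99]))
# pin: above roof
m=(x>.42)&(x<.58)&(y>.1)&(y<.32)&(z>.107)&(z<.13); q=P[m]; r=q[:,:2]-M; k=abs(r@EX)<.012
print('pin',k.sum(),'y',np.median(r[k]@EY)*1000,'z',np.median(q[k,2]))
print('grasp jig', (s['tcp_pos'][:2]-M)@EX*1000,(s['tcp_pos'][:2]-M)@EY*1000)
E
python3 look.py 9
```

```text
t 13.78 tcp [ 0.4081 -0.0466  0.021 ] x [ 0. -0. -1.] y [-0.142 -0.99   0.   ] q [-0.2  -0.13  1.95 -0.    1.32  1.51] F [ 0.7 -2.8 -2.1] M [-0.34  0.06 -0.15] w 0.275
brick jig y range [-145.0475  -19.3572] x [-41.4846  46.0783]
pin 21 y 92.688916423899 z 0.11530414283753611
grasp jig -52.74933774193227 -192.54952418563013
```

View pics/t9z.png

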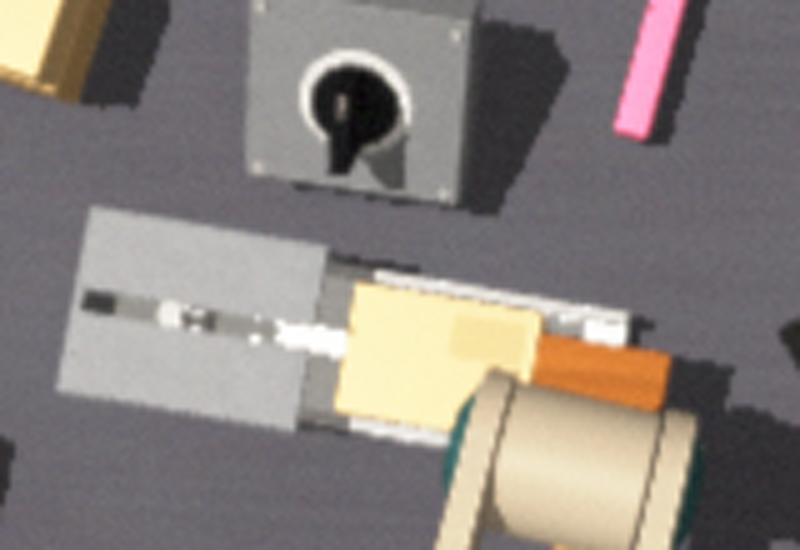

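Call:
drive_tool(moves=[1, 0, -4, 0, 0, 0, 0, 1, 0, -8, 0, 0, 0, 0, 1, 0, -12, 0, 0, 0, 0, 1, 0, -16, 0, 0, 0, 0, 1, 0, -20, 0, 0, 0, 0, 1, 0, -24, 0, 0, 0, 0, 1, 0, -28, 0, 0, 0, 0, 1, 0, -32, 0, 0, 0, 0, 1, 0, -36, 0, 0, 0, 0, 1, 0, -40, 0, 0, 0, 0])

```text
time: 15.08
tcp_pos: [0.4137, -0.0067, 0.0208]
orientation: [-2.147, 0.153, 2.147]
wrist_force: [0.1, -1.7, -3.2]
width: 0.272
```

Call:
drive_tool(moves=[1, 0, -4, 0, 0, 0, 0, 1, 0, -7, 0, 0, 0, 0, 1, 0, -10, 0, 0, 0, 0, 1, 0, -13, 0, 0, 0, 0, 1, 0, -16, 0, 0, 0, 0, 1, 0, -19, 0, 0, 0, 0, 1, 0, -22, 0, 0, 0, 0, 1, 0, -25, 0, 0, 0, 0, 1, 0, -28, 0, 0, 0, 0, 1, 0, -31, 0, 0, 0, 0])

```text
time: 16.32
tcp_pos: [0.4181, 0.0239, 0.0208]
orientation: [-2.147, 0.153, 2.147]
wrist_force: [-0.4, -2.2, -2.2]
width: 0.269
```

```bash
python3 look.py 10
```

```text
t 16.32 tcp [0.4181 0.0239 0.0208] x [-0.  0. -1.] y [-0.142 -0.99  -0.   ] q [-0.03 -0.11  1.93  0.    1.32  1.68] F [-0.4 -2.2 -2.2] M [-0.34  0.11 -0.15] w 0.269
brick jig y range [-74.8383  48.639 ] x [-38.9357  46.4069]
pin 21 y 92.92874213556942 z 0.11606597854030373
grasp jig -52.97111055027706 -121.36193837378542
```

View pics/t10z.png

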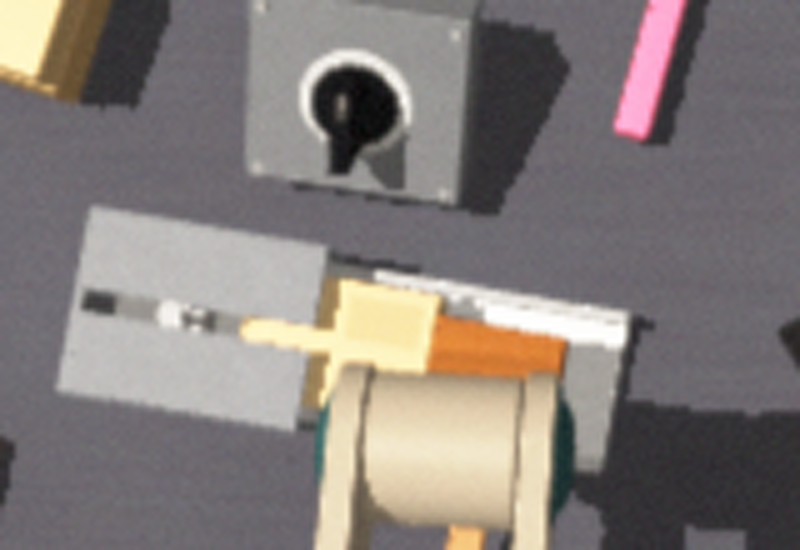

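Call:
drive_tool(moves=[1, 0, -2, 0, 0, 0, 0, 1, 0, -4, 0, 0, 0, 0, 1, 0, -6, 0, 0, 0, 0, 1, 0, -8, 0, 0, 0, 0, 1, 0, -10, 0, 0, 0, 0, 1, 0, -12, 0, 0, 0, 0, 1, 0, -14, 0, 0, 0, 0])

```text
time: 17.25
tcp_pos: [0.42, 0.0377, 0.0208]
orientation: [-2.147, 0.153, 2.147]
wrist_force: [-1.0, -2.2, -2.8]
width: 0.274
```

```bash
python3 look.py 11
```

```text
t 17.25 tcp [0.42   0.0377 0.0208] x [-0.  0. -1.] y [-0.142 -0.99  -0.   ] q [ 0.   -0.1   1.92  0.    1.32  1.72] F [-1.  -2.2 -2.8] M [-0.27  0.15 -0.11] w 0.274
brick jig y range [-60.9593  60.2056] x [-8.7865 45.8811]
pin 23 y 91.75245138873656 z 0.11797570015394174
grasp jig -52.995352032955324 -107.43769201074291
```

Call:
drive_tool(moves=[1, 0, -2, 0, 0, 0, 0, 1, 0, -4, 0, 0, 0, 0, 1, 0, -5.5, 0, 0, 0, 0, 1, 0, -7, 0, 0, 0, 0, 1, 0, -8.5, 0, 0, 0, 0, 1, 0, -10, 0, 0, 0, 0])

```text
time: 18.05
tcp_pos: [0.4215, 0.0476, 0.0208]
orientation: [-2.147, 0.153, 2.147]
wrist_force: [-0.9, -1.2, -1.8]
width: 0.273
```

```bash
python3 look.py 12
```

```text
t 18.05 tcp [0.4215 0.0476 0.0208] x [-0.  0. -1.] y [-0.142 -0.99  -0.   ] q [ 0.03 -0.09  1.91  0.    1.32  1.74] F [-0.9 -1.2 -1.8] M [-0.3   0.15 -0.11] w 0.273
brick jig y range [-51.9635  60.3502] x [-9.5828 46.2402]
pin 22 y 91.45899697550445 z 0.11731372058041517
grasp jig -52.98744666593358 -97.4572881115174
```

View pics/t12z.png

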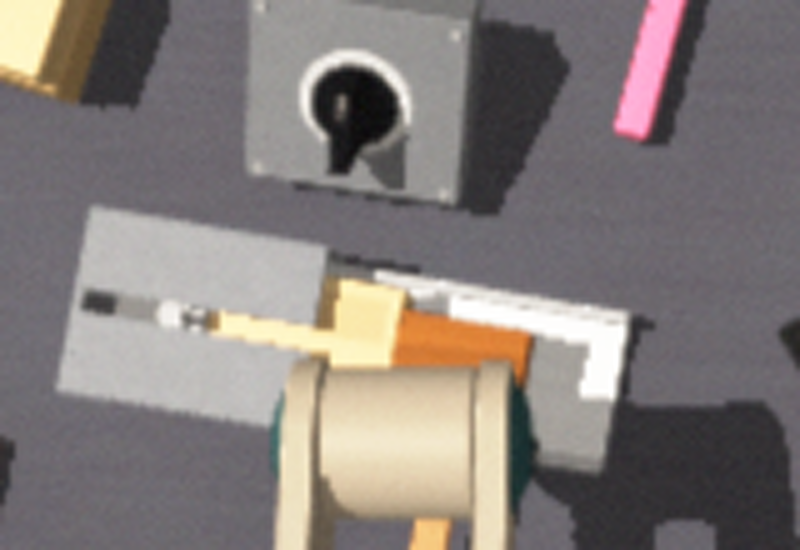

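Call:
drive_tool(moves=[1, 0, -1, 0, 0, 0, 0, 1, 0, -2, 0, 0, 0, 0, 1, 0, -3, 0, 0, 0, 0, 1, 0, -4, 0, 0, 0, 0, 1, 0, -5, 0, 0, 0, 0, 1, 0, -6, 0, 0, 0, 0, 1, 0, -7, 0, 0, 0, 0, 1, 0, -8, 0, 0, 0, 0])

```text
time: 19.1
tcp_pos: [0.4226, 0.0555, 0.0208]
orientation: [-2.147, 0.153, 2.147]
wrist_force: [-0.5, -2.3, -2.8]
width: 0.27
```

```bash
python3 look.py 13
```

```text
t 19.1 tcp [0.4226 0.0555 0.0208] x [-0.  0. -1.] y [-0.142 -0.99  -0.   ] q [ 0.04 -0.08  1.91  0.    1.32  1.76] F [-0.5 -2.3 -2.8] M [-0.33  0.13 -0.14] w 0.27
brick jig y range [-134.851    61.0853] x [-10.8456  46.166 ]
pin 22 y 97.79472227062782 z 0.11720037582574461
grasp jig -52.97239322105786 -89.5165297426424
```

View pics/t13z.png

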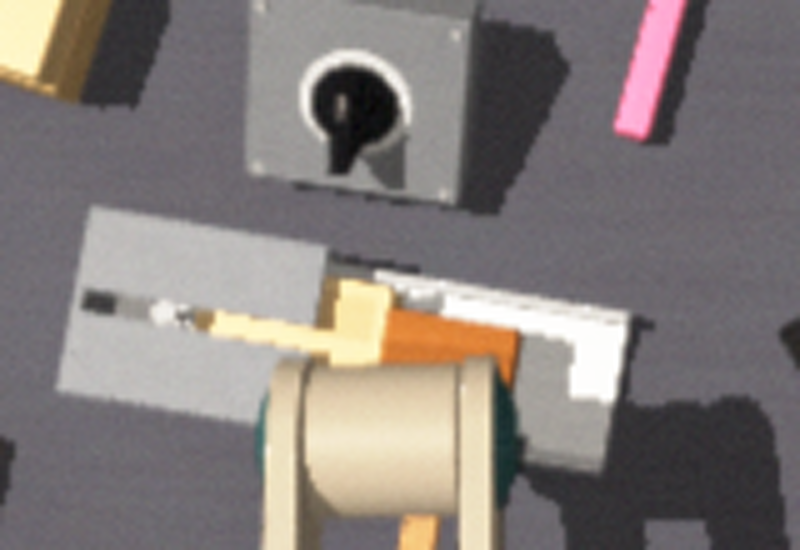

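Call:
drive_tool(moves=[1, 0, -1, 0, 0, 0, 0, 1, 0, -2, 0, 0, 0, 0, 1, 0, -3, 0, 0, 0, 0, 1, 0, -4, 0, 0, 0, 0, 1, 0, -5, 0, 0, 0, 0])

```text
time: 19.77
tcp_pos: [0.4233, 0.0604, 0.0208]
orientation: [-2.147, 0.153, 2.147]
wrist_force: [-1.8, -2.3, -3.4]
width: 0.274
```

```bash
python3 look.py 14
```

```text
t 19.77 tcp [0.4233 0.0604 0.0208] x [ 0.  0. -1.] y [-0.142 -0.99  -0.   ] q [ 0.06 -0.08  1.9   0.    1.32  1.77] F [-1.8 -2.3 -3.4] M [-0.34  0.17 -0.07] w 0.274
brick jig y range [-129.6831   61.5345] x [-11.5954  46.2376]
pin 25 y 100.50851734685054 z 0.11584961521408418
grasp jig -52.954162095834256 -84.47844562955284
```

Call:
drive_tool(moves=[1, 0, -1, 0, 0, 0, 0, 1, 0, -1.7, 0, 0, 0, 0, 1, 0, -1.7, 0, 0, 0, 0])

```text
time: 20.2
tcp_pos: [0.4236, 0.0622, 0.0208]
orientation: [-2.147, 0.153, 2.147]
wrist_force: [-0.1, -1.2, -3.9]
width: 0.272
```

Call:
drive_tool(moves=[1, 0, -0.7, 0, 0, 0, 0, 1, 0, -1.2, 0, 0, 0, 0, 1, 0, -1.2, 0, 0, 0, 0])

```text
time: 20.58
tcp_pos: [0.4237, 0.0633, 0.0208]
orientation: [-2.147, 0.153, 2.147]
wrist_force: [0.1, -2.1, -2.8]
width: 0.273
```

```bash
python3 look.py 15
```

```text
t 20.57 tcp [0.4237 0.0633 0.0208] x [ 0.  0. -1.] y [-0.142 -0.99  -0.   ] q [ 0.06 -0.08  1.9   0.    1.32  1.78] F [ 0.1 -2.1 -2.8] M [-0.25  0.11 -0.08] w 0.273
brick jig y range [-126.9391   61.4967] x [-8.4274 45.7994]
pin 22 y 104.27176601848431 z 0.11706905952238905
grasp jig -52.97516913393296 -81.60212876428757
```

Call:
drive_tool(moves=[1, 0, -0.6, 0, 0, 0, 0, 1, 0, -1, 0, 0, 0, 0, 1, 0, -1, 0, 0, 0, 0])

```text
time: 21.0
tcp_pos: [0.4237, 0.0635, 0.0209]
orientation: [-2.147, 0.155, 2.148]
wrist_force: [-2.5, -6.0, -1.1]
width: 0.273
```

Call:
drive_tool(moves=[1, 0, -0.6, 0, 0, 0, 0, 1, 0, -1, 0, 0, 0, 0, 1, 0, -1, 0, 0, 0, 0])

```text
time: 21.38
tcp_pos: [0.4236, 0.0635, 0.0209]
orientation: [-2.147, 0.158, 2.15]
wrist_force: [-4.7, -10.9, 0.7]
width: 0.273
```

```bash
python3 look.py 16
```

```text
t 21.38 tcp [0.4236 0.0635 0.0209] x [-0.001 -0.003 -1.   ] y [-0.143 -0.99   0.004] q [ 0.06 -0.08  1.9  -0.    1.32  1.78] F [ -4.7 -10.9   0.7] M [-1.52  0.74 -0.3 ] w 0.273
brick jig y range [-126.7625   60.6744] x [-8.3891 45.7555]
pin 21 y 104.29142019330054 z 0.1160228331113368
grasp jig -53.175421460717075 -81.40423213451139
```

Force rose from 2 N to 11 N with no further motion, and the pin has travelled 12 mm, so the brick is home. I'll back off now.

Call:
drive_tool(moves=[1, 0, 3, 0, 0, 0, 0, 1, 0, 8, 0, 0, 0, 0, 1, 0, 20, 0, 0, 0, 0, 1, 0, 40, 0, 0, 0, 0, 1, 0, 70, 0, 0, 0, 0, 1, -40, 90, 0, 0, 0, 0, 1, -80, 120, 0, 0, 0, 0, 1, -80, 120, 0, 0, 0, 0])

```text
time: 22.42
tcp_pos: [0.4087, -0.0558, 0.1042]
orientation: [-2.154, 0.158, 2.139]
wrist_force: [0.5, 0.7, -3.3]
width: 0.27
```

```bash
python3 look.py 17; python3 - <<'E'
from h import *
t=dict(np.load('/tmp/t8.npz'))
F=200/np.tan(np.radians(t['fov_y'])/2);v,u=np.mgrid[:400,:640]
c=np.stack([(u-t['cx'])/F,(v-t['cy'])/F,np.ones((400,640))],-1)@t['R'];o=-t['R'].T@t['t'];G=o+c*((.004-o[2])/c[...,2])[...,None]
t2=dict(np.load('/tmp/t17.npz'))
for tt in(t,t2):
    m=((G[...,0]>.28)&(G[...,0]<.62)&(G[...,1]>-.47)&(G[...,1]<-.16)&(tt['frame'].astype(int).sum(-1)<100)).astype(np.uint8)
    k,L,s_,_=cv2.connectedComponentsWithStats(m);m=L==1+np.argmax(s_[1:,4])
    print('mat',cv2.minAreaRect((G[m][:,:2]*1000).astype(np.float32)))
s=read_state()
print(rel([.452,-.3065,.08],rdown(-62.9)))
E
```

```text
t 22.43 tcp [ 0.4087 -0.0558  0.1042] x [ 0.007 -0.002 -1.   ] y [-0.145 -0.989  0.001] q [-0.23 -0.23  1.86 -0.    1.51  1.49] F [ 0.5  0.7 -3.3] M [ 0.08  0.1  -0.05] w 0.27
brick jig y range [-37.0477  59.2425] x [-41.6371  45.516 ]
pin 20 y 104.96003990844075 z 0.11696346749786134
grasp jig -50.90041280914089 -201.57927686362862
mat ((395.77716064453125, -303.68865966796875), (175.521484375, 87.41738891601562), 32.70746612548828)
mat ((392.7368469238281, -299.283935546875), (165.66334533691406, 78.45587158203125), 32.40677261352539)
[ 22.058 242.902 -80.282  -0.618  -0.003  -0.001]
```

View pics/t17z.png

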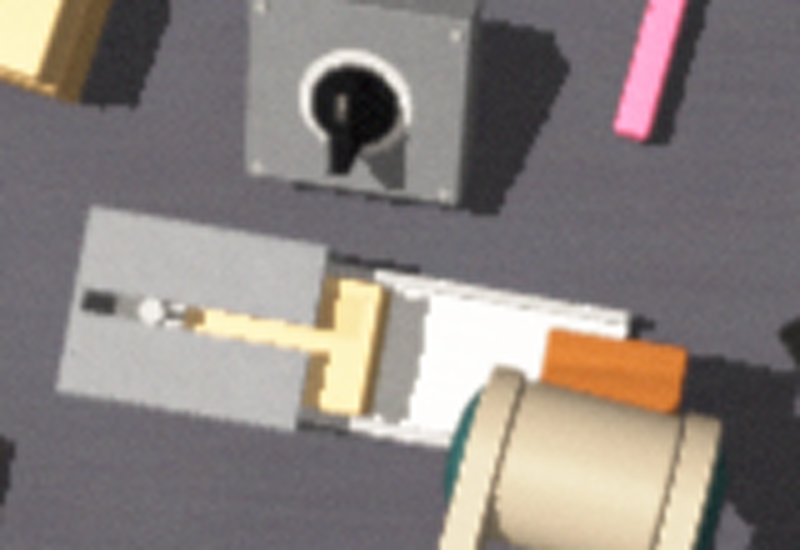

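Call:
drive_tool(moves=[1, 15, 243, -80, -0.618, 0, 0, 1, 15, 243, -80, -0.618, 0, 0, 1, 15, 243, -80, -0.618, 0, 0, 1, 15, 243, -80, -0.618, 0, 0, 1, 15, 243, -80, -0.618, 0, 0, 1, 15, 243, -80, -0.618, 0, 0, 1, 15, 243, -80, -0.618, 0, 0, 1, 15, 243, -80, -0.618, 0, 0])

```text
time: 23.48
tcp_pos: [0.4516, -0.3042, 0.0855]
orientation: [1.956, 0.476, -1.956]
wrist_force: [0.4, -0.0, -2.9]
width: 0.277
```

```bash
python3 - <<'E'
from h import *
st();f=grab_frame('wrist');save('w18',f)
st();print(rel([.452,-.306,-.025],rdown(-62.9)))
E
```

```text
t 23.48 tcp [ 0.4516 -0.3042  0.0855] x [-0.     0.001 -1.   ] y [ 0.459 -0.888 -0.001] q [-0.66  0.17  1.5   0.    1.47  0.43] F [ 0.4 -0.  -2.9] M [-0.08  0.11 -0.03] w 0.277
t 23.52 tcp [ 0.4517 -0.3044  0.0857] x [-0.  0. -1.] y [ 0.459 -0.889 -0.   ] q [-0.66  0.17  1.5   0.    1.47  0.43] F [-0.9 -0.  -3.4] M [-0.09  0.05  0.03] w 0.277
[110.731   1.571   0.474   0.004  -0.      0.   ]
```

View pics/w18.png

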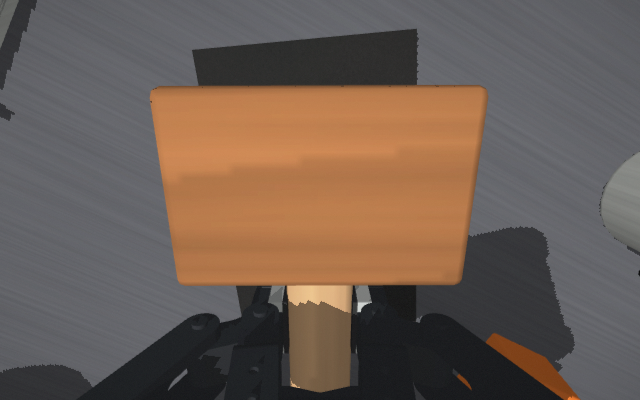

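Mallet still square in the jaws above the mat. Lowering.

Call:
drive_tool(moves=[1, 50, 1.5, 0.5, 0, 0, 0, 1, 90, 1.5, 0.5, 0, 0, 0, 1, 104, 1.5, 0.5, 0, 0, 0, 1, 108, 1.5, 0.5, 0, 0, 0, 1, 110, 1.5, 0.5, 0, 0, 0, 1, 110, 1.5, 0.5, 0, 0, 0])

```text
time: 24.28
tcp_pos: [0.4526, -0.3076, -0.0228]
orientation: [1.957, 0.472, -1.954]
wrist_force: [0.2, 0.9, -3.4]
width: 0.272
```

```bash
python3 - <<'E'
from h import *
st()
E
```

```text
t 24.27 tcp [ 0.4526 -0.3076 -0.0228] x [ 0.002 -0.001 -1.   ] y [ 0.458 -0.889  0.002] q [-0.66  0.31  1.58  0.    1.25  0.43] F [ 0.2  0.9 -3.4] M [-0.03  0.1   0.  ] w 0.272
```

Call:
drive_tool(moves=[1, 1, 0, 0, 0, 0, 0, 1, 1, 0, 0, 0, 0, 0])

```text
time: 24.52
tcp_pos: [0.452, -0.3072, -0.0249]
orientation: [1.957, 0.474, -1.956]
wrist_force: [0.1, -0.4, -2.3]
width: 0.275
```

Call:
drive_tool(moves=[1, 0.7, 0, 0, 0, 0, 0, 1, 0.7, 0, 0, 0, 0, 0])

```text
time: 24.78
tcp_pos: [0.452, -0.3072, -0.025]
orientation: [1.957, 0.474, -1.956]
wrist_force: [-3.7, 2.2, 6.4]
width: 0.273
```

Contact with the mat (+6 N). Release and rise.

Call:
drive_tool(moves=[-1, 0, 0, 0, 0, 0, 0, -1, 0, 0, 0, 0, 0, 0, -1, 0, 0, 0, 0, 0, 0, -1, 0, 0, 0, 0, 0, 0, -1, -10, 0, 0, 0, 0, 0, -1, -50, 0, 0, 0, 0, 0, -1, -100, 0, 0, 0, 0, 0, -1, -150, 0, 0, 0, 0, 0, -1, -200, 0, 0, 0, 0, 0, -1, -200, 0, 0, 0, 0, 0])

```text
time: 26.02
tcp_pos: [0.4536, -0.3084, 0.1802]
orientation: [1.96, 0.465, -1.947]
wrist_force: [0.1, -0.3, 0.5]
width: 0.997
```

```bash
sed -i 's/w3/w19/' wm.py; python3 wm.py; python3 - <<'E'
from h import *
f=grab_frame('wrist');P=cloud(f);I=f['frame'].astype(int);x,y,z=np.moveaxis(P,-1,0)
m=((I.sum(-1)<215)|(I[...,0]-I[...,2]>40))&(f['depth']>0)&(x>.28)&(x<.62)&(y>-.46)&(y<-.16)&(np.mgrid[:400,:640][0]<330)
k,L,s_,_=cv2.connectedComponentsWithStats(m.astype(np.uint8));m=L==1+np.argmax(s_[1:,4])
q=P[m];print('mat',cv2.minAreaRect((q[:,:2]*1000).astype(np.float32)))
E
```

```text
t 26.02 tcp [ 0.4536 -0.3084  0.1802] x [ 0.008 -0.006 -1.   ] y [ 0.458 -0.889  0.009] q [-0.66  0.12  1.37  0.    1.64  0.43] F [ 0.1 -0.3  0.5] M [ 0.04  0.01 -0.  ] w 0.997
head 7571 0.05519844859495637 ((498.87164306640625, -282.1512756347656), (58.96836471557617, 89.59574127197266), 27.235809326171875)
handle 2984 0.04219977006204166 ((413.8778381347656, -326.03411865234375), (127.15093994140625, 23.41207504272461), 27.532384872436523)
mat ((438.97802734375, -310.6379699707031), (253.22535705566406, 151.14080810546875), 32.183101654052734)
```

View pics/w19.png

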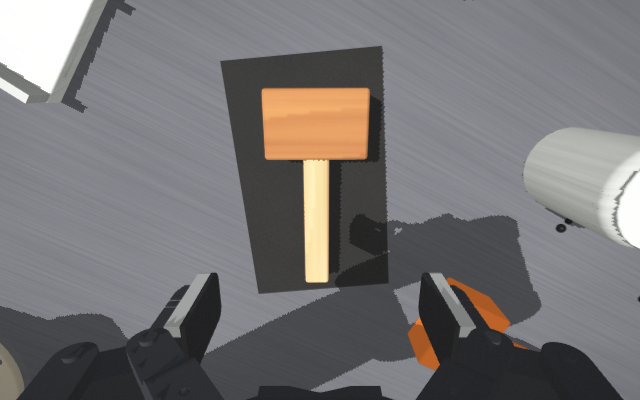

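```bash
cat >> h.py <<'E'
def Rkey(n=np.array([-.571,.066,.818]),turn=0):
    n=n/np.linalg.norm(n); x=-n; h=np.cross([0,0,1],n)*-1; h/=np.linalg.norm(h); h*=np.sign(h[1]); R=np.c_[x,h,np.cross(x,h)]
    return R@Ro.from_rotvec([turn,0,0]).as_matrix()
K=np.array([.6315,.1157,.120])
E
python3 - <<'E'
from h import *
st();R=Rkey();print(R)
print(rel([.47,-.1,.25],rdown(10)));print(rel(K-.064*R[:,0],R))
f=grab_frame('wrist');s=read_state();R0=Ro.from_rotvec(s['orientation']).as_matrix();print('cam in tool',R0.T@(-f['R'].T@f['t']-s['tcp_pos']))
E
```

```text
t 26.12 tcp [ 0.4519 -0.3071  0.1746] x [ 0.001 -0.001 -1.   ] y [ 0.458 -0.889  0.001] q [-0.66  0.12  1.38  0.    1.64  0.43] F [ 0.4  0.4 -0.8] M [-0.02  0.   -0.01] w 1.001
[[ 0.5711  0.1148  0.8128]
 [-0.066   0.9934 -0.0939]
 [-0.8182  0.      0.5749]]
[ -75.51  -175.75  -110.932   -1.27     0.      -0.001]
[   2.099 -314.184 -322.637   -2.449   -0.235    0.773]
cam in tool [-0.1758 -0.0006 -0.0833]
```

Call:
drive_tool(moves=[-1, -75, -176, -111, -1.27, 0, 0, -1, -75, -176, -111, -1.27, 0, 0, -1, -75, -176, -111, -1.27, 0, 0, -1, -75, -176, -111, -1.27, 0, 0, -1, -75, -176, -111, -1.27, 0, 0, -1, -75, -176, -111, -1.27, 0, 0, -1, -75, -176, -111, -1.27, 0, 0, -1, -75, -176, -111, -1.27, 0, 0])

```text
time: 27.18
tcp_pos: [0.4695, -0.0996, 0.2476]
orientation: [1.08, 1.289, -1.082]
wrist_force: [0.4, 0.5, -0.6]
width: 0.998
```

```bash
python3 - <<'E'
from h import *
st();R=Rkey()
print(rel(K-.064*R[:,0],R))
E
```

```text
t 27.18 tcp [ 0.4695 -0.0996  0.2476] x [-0.003  0.001 -1.   ] y [ 0.985  0.172 -0.003] q [-0.29 -0.08  1.44  0.    1.79 -0.46] F [ 0.4  0.5 -0.6] M [-0.01 -0.02 -0.  ] w 0.998
[  75.062  161.582 -194.536   -1.24    -0.528    0.393]
```

Call:
drive_tool(moves=[-1, 20, 160, -194, -1.24, -0.528, 0.393, -1, 20, 160, -194, -1.24, -0.528, 0.393, -1, 20, 160, -194, -1.24, -0.528, 0.393, -1, 40, 161, -194, -1.24, -0.528, 0.393, -1, 60, 161, -194, -1.24, -0.528, 0.393, -1, 75, 161, -194, -1.24, -0.528, 0.393, -1, 75, 161, -194, -1.24, -0.528, 0.393, -1, 75, 161, -194, -1.24, -0.528, 0.393, -1, 75, 161, -194, -1.24, -0.528, 0.393, -1, 75, 161, -194, -1.24, -0.528, 0.393])

```text
time: 28.42
tcp_pos: [0.5949, 0.1192, 0.174]
orientation: [0.056, 0.955, -0.107]
wrist_force: [0.5, -1.1, -0.6]
width: 1.0
```

```bash
cat > kl.py <<'E'
import sys
from h import *
s=st();R=Rkey()
f=grab_frame('wrist');save('k'+sys.argv[1],f);R0=Ro.from_rotvec(s['orientation']).as_matrix();print('cam in tool',R0.T@(-f['R'].T@f['t']-s['tcp_pos']))
P=cloud(f);ok=(f['depth']>0)
q=P[ok&(np.linalg.norm(P-K,axis=-1)<.13)]
n=np.array([-.571,.066,.818]);n/=np.linalg.norm(n);pc=K-.035*n
H=(q-pc)@n;Q=q[abs(H)<.008]
mu=np.median(Q,0)
for _ in range(4):
    U,S,V=np.linalg.svd(Q-Q.mean(0),full_matrices=False);nn=V[2]*np.sign(V[2][2]);mu=Q.mean(0);d=(q-mu)@nn;Q=q[abs(d)<.003]
print('normal',nn,'panel offset vs assumed mm',(pc-mu)@nn*1000,len(Q))
h,up=R[:,1],np.cross(R[:,1],n)*-1; up*=np.sign(up[2])
d=(q-mu)@nn
t=q[(d>.042)&(d<.06)]; e=np.c_[(t-K)@h,(t-K)@up]*1000
t=t[(abs(e[:,0])<25)&(abs(e[:,1])<45)];e=e[(abs(e[:,0])<25)&(abs(e[:,1])<45)]
print('bar',len(e),'top h',np.percentile(d,99.5), cv2.minAreaRect(e.astype(np.float32)))
for w in spot_in('key_grip','wrist')[:2]:print(w)
print('rel to grasp (2mm out)',rel(K+.054*R[:,0],R))
E
python3 kl.py 20
```

```text
t 28.43 tcp [0.5949 0.1192 0.174 ] x [ 0.573 -0.067 -0.817] y [0.116 0.993 0.   ] q [ 0.24 -0.15  1.76 -0.25  0.96 -1.13] F [ 0.5 -1.1 -0.6] M [-0.05  0.29  0.01] w 1.0
cam in tool [-0.1742  0.0008 -0.0822]
normal [-0.5698  0.0684  0.8189] panel offset vs assumed mm -1.9890913830846684 25169
bar 1797 top h 0.15342183495132478 ((2.5681090354919434, -2.606830596923828), (13.993258476257324, 59.61798095703125), 0.19883225858211517)
{'centre': [0.6297, 0.1203, 0.1069], 'confidence': 0.91}
{'centre': [0.7031, -0.2588, 0.02], 'confidence': 0.65}
rel to grasp (2mm out) [119.398   0.602  -1.556  -0.      0.002   0.   ]
```

View pics/k20.png

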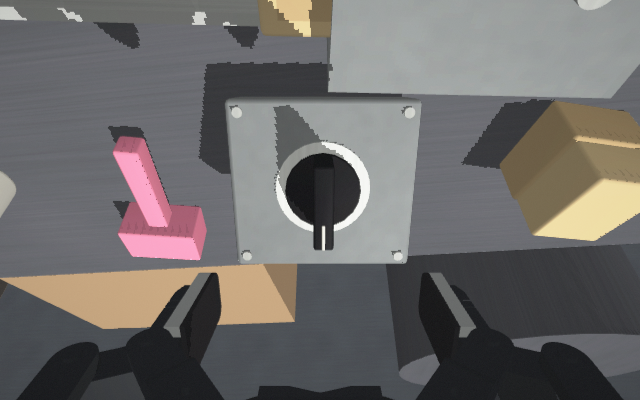

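```bash
python3 - <<'E'
from h import *
R=Rkey();n=-R[:,0];h=R[:,1];up=np.cross(n,h);up*=np.sign(up[2]);print(up)
K2=K+.0022*h-.002*up+.0015*n;print(K2)
st();print(rel(K2+.055*R[:,0],R))
E
echo "K=np.array([$(python3 -c "
from h import *
R=Rkey();n=-R[:,0];h=R[:,1];up=np.cross(n,h);up*=np.sign(up[2]);k=K+.0022*h-.002*up+.0015*n;print(','.join('%.4f'%v for v in k))")])" >> h.py; tail -1 h.py
```

```text
[ 0.8128 -0.0939  0.5749]
[0.6293 0.1182 0.1201]
t 28.52 tcp [0.5951 0.1193 0.1742] x [ 0.573 -0.066 -0.817] y [0.115 0.993 0.   ] q [ 0.24 -0.15  1.76 -0.25  0.96 -1.13] F [ 0.1  0.2 -0.1] M [0.06 0.3  0.03] w 1.002
[118.893   2.802  -3.555  -0.      0.002   0.   ]
K=np.array([0.6293,0.1182,0.1201])
```

Call:
drive_tool(moves=[-1, 30, 2.8, -3.5, 0, 0, 0, -1, 60, 2.8, -3.5, 0, 0, 0, -1, 85, 2.8, -3.5, 0, 0, 0, -1, 100, 2.8, -3.5, 0, 0, 0, -1, 110, 2.8, -3.5, 0, 0, 0, -1, 118, 2.8, -3.5, 0, 0, 0, -1, 118, 2.8, -3.5, 0, 0, 0])

```text
time: 29.4
tcp_pos: [0.66, 0.1145, 0.0756]
orientation: [0.054, 0.955, -0.105]
wrist_force: [-0.4, 0.3, -0.8]
width: 0.998
```

```bash
python3 - <<'E'
from h import *
st();f=grab_frame('wrist');save('k21',f)
R=Rkey();print(rel(K+.055*R[:,0],R))
E
```

```text
t 29.4 tcp [0.66   0.1145 0.0756] x [ 0.573 -0.066 -0.817] y [ 0.114  0.994 -0.001] q [ 0.2   0.13  1.69 -0.27  0.74 -1.11] F [-0.4  0.3 -0.8] M [-0.03  0.27 -0.05] w 0.998
[ 1.194  0.054 -0.047  0.002  0.003 -0.   ]
```

View pics/k21.png

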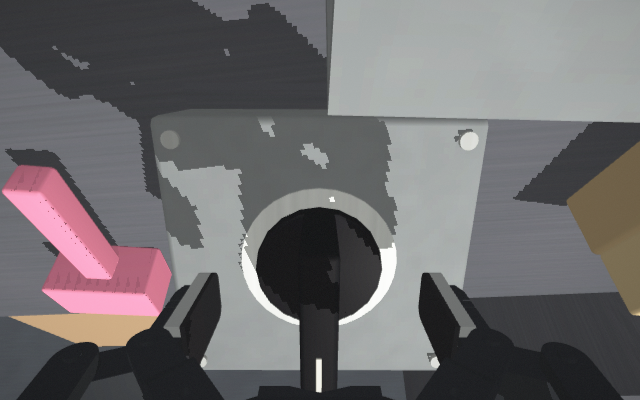

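Call:
drive_tool(moves=[1, 0, 0, 0, 0, 0, 0, 1, 0, 0, 0, 0, 0, 0, 1, 0, 0, 0, 0, 0, 0, 1, 0, 0, 0, 0, 0, 0, 1, 0, 0, 0, 0, 0, 0, 1, 0, 0, 0, 0, 0, 0])

```text
time: 30.2
tcp_pos: [0.6599, 0.1142, 0.076]
orientation: [0.053, 0.955, -0.106]
wrist_force: [-5.1, -3.1, 4.0]
width: 0.156
```

```bash
python3 - <<'E'
from h import *
s=st();f=grab_frame('wrist');save('k22',f)
R0=Ro.from_rotvec(s['orientation']).as_matrix();print('M tool',R0.T@s['moment'],'F tool',R0.T@s['wrist_force'])
E
```

```text
t 30.2 tcp [0.6599 0.1142 0.076 ] x [ 0.573 -0.067 -0.817] y [ 0.114  0.994 -0.001] q [ 0.2   0.13  1.7  -0.27  0.75 -1.11] F [-5.1 -3.1  4. ] M [-0.3   0.55 -0.38] w 0.156
M tool [ 0.1011  0.514  -0.5113] F tool [-5.9638 -3.6288 -1.5043]
```

View pics/k22.png

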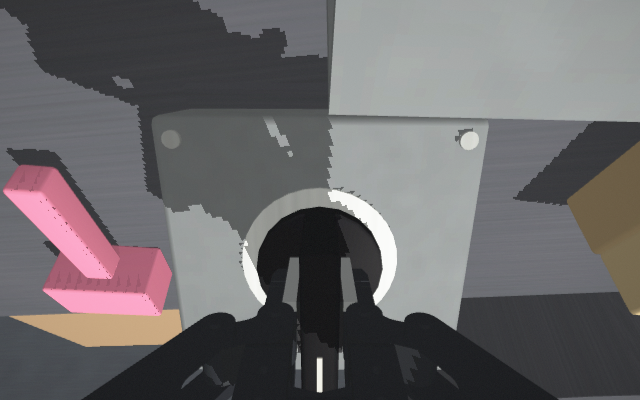

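Call:
drive_tool(moves=[1, 0, 0, 0, 0.12, 0, 0, 1, 0, 0, 0, 0.24, 0, 0, 1, 0, 0, 0, 0.36, 0, 0, 1, 0, 0, 0, 0.48, 0, 0, 1, 0, 0, 0, 0.6, 0, 0])

```text
time: 30.88
tcp_pos: [0.6598, 0.114, 0.0759]
orientation: [0.608, 0.895, -0.392]
wrist_force: [-4.9, -3.3, 3.4]
width: 0.155
```

```bash
cat > kk.py <<'E'
from h import *
s=st();R0=Ro.from_rotvec(s['orientation']).as_matrix();print('M tool',R0.T@s['moment'],'F tool',R0.T@s['wrist_force'],'turn',Ro.from_matrix(Rkey().T@R0).as_rotvec())
E
python3 kk.py; python3 -c "
from h import *
save('k23',grab_frame('wrist'))
t=grab_frame('top');cv2.imwrite('pics/t23z.png',cv2.resize(t['frame'][120:190,220:310],None,fx=6,fy=6,interpolation=cv2.INTER_CUBIC)[...,::-1])"
```

```text
t 30.88 tcp [0.6598 0.114  0.0759] x [ 0.573 -0.067 -0.817] y [0.554 0.766 0.326] q [ 0.2   0.13  1.7  -0.27  0.75 -0.51] F [-4.9 -3.3  3.4] M [-0.67  0.66 -0.23] w 0.155
M tool [-0.2432  0.059  -0.9403] F tool [-5.4019 -4.1552  0.8049] turn [ 0.6016 -0.0025 -0.0003]
```

View pics/k23.png

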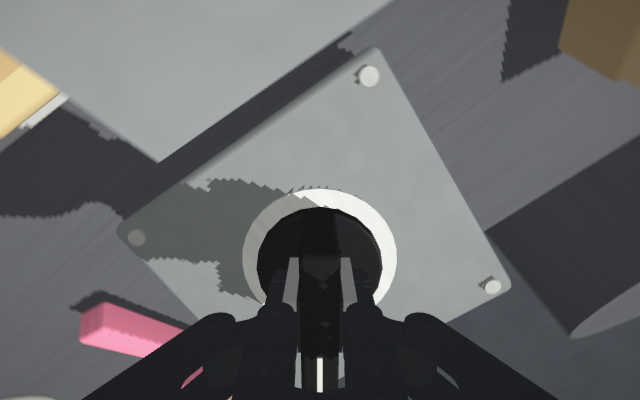

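Call:
drive_tool(moves=[1, 0, 0, 0, 0.12, 0, 0, 1, 0, 0, 0, 0.24, 0, 0, 1, 0, 0, 0, 0.36, 0, 0, 1, 0, 0, 0, 0.48, 0, 0, 1, 0, 0, 0, 0.56, 0, 0, 1, 0, 0, 0, 0.6, 0, 0])

```text
time: 31.72
tcp_pos: [0.6596, 0.1138, 0.0758]
orientation: [1.154, 0.775, -0.668]
wrist_force: [-7.6, -3.1, 4.7]
width: 0.158
```

```bash
python3 kk.py
```

```text
t 31.73 tcp [0.6596 0.1138 0.0758] x [ 0.572 -0.068 -0.817] y [0.798 0.273 0.537] q [ 0.2   0.13  1.7  -0.27  0.75  0.09] F [-7.6 -3.1  4.7] M [-0.82  0.84 -0.38] w 0.158
M tool [-0.2182 -0.6299 -1.0434] F tool [-7.9837 -4.3934  2.5688] turn [ 1.1991 -0.0025 -0.0003]
```

Call:
drive_tool(moves=[1, 0, 0, 0, 0.04, 0, 0, 1, 0, 0, 0, 0.06, 0, 0, 1, 0, 0, 0, 0.06, 0, 0])

```text
time: 32.1
tcp_pos: [0.6596, 0.1138, 0.0759]
orientation: [1.205, 0.76, -0.694]
wrist_force: [-7.2, -3.9, 5.8]
width: 0.159
```

```bash
python3 kk.py;  python3 -c "
from h import *
save('k24',grab_frame('wrist'))"
```

```text
t 32.1 tcp [0.6596 0.1138 0.0759] x [ 0.573 -0.068 -0.817] y [0.807 0.219 0.548] q [ 0.2   0.13  1.7  -0.27  0.75  0.14] F [-7.2 -3.9  5.8] M [-1.36  0.86  0.44] w 0.159
M tool [-1.2    -0.6703 -0.949 ] F tool [-8.6088 -3.4366  3.8155] turn [ 1.2549 -0.0031 -0.0004]
```

View pics/k24.png

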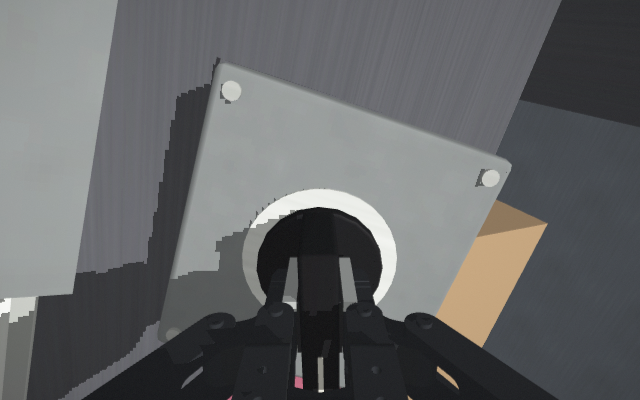

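Call:
drive_tool(moves=[1, 0, 0, 0, 0, 0, 0, 1, 0, 0, 0, 0, 0, 0, 1, 0, 0, 0, 0, 0, 0, 1, 0, 0, 0, 0, 0, 0, 1, 0, 0, 0, 0, 0, 0, 1, 0, 0, 0, 0, 0, 0, 1, 0, 0, 0, 0, 0, 0, 1, 0, 0, 0, 0, 0, 0])

```text
time: 33.15
tcp_pos: [0.6596, 0.1138, 0.0759]
orientation: [1.205, 0.76, -0.694]
wrist_force: [-7.5, -4.4, 4.6]
width: 0.157
```

```bash
python3 kk.py
```

```text
t 33.15 tcp [0.6596 0.1138 0.0759] x [ 0.573 -0.068 -0.817] y [0.807 0.22  0.548] q [ 0.2   0.13  1.7  -0.27  0.75  0.14] F [-7.5 -4.4  4.6] M [-1.38  0.91  0.4 ] w 0.157
M tool [-1.1823 -0.6943 -1.0104] F tool [-7.7505 -4.4437  4.0508] turn [ 1.2547 -0.0031 -0.0004]
```

Call:
drive_tool(moves=[-1, 0, 0, 0, 0, 0, 0, -1, 0, 0, 0, 0, 0, 0, -1, 0, 0, 0, 0, 0, 0, -1, 0, 0, 0, 0, 0, 0, -1, 0, 0, 0, 0, 0, 0, -1, 0, 0, 0, 0, 0, 0])

```text
time: 33.9
tcp_pos: [0.66, 0.1147, 0.0759]
orientation: [1.209, 0.76, -0.693]
wrist_force: [0.2, 0.4, -0.9]
width: 1.001
```

```bash
python3 kk.py;  python3 -c "
from h import *
save('k25',grab_frame('wrist'))"
```

```text
t 33.9 tcp [0.66   0.1147 0.0759] x [ 0.573 -0.066 -0.817] y [0.807 0.216 0.549] q [ 0.2   0.13  1.69 -0.27  0.74  0.15] F [ 0.2  0.4 -0.9] M [ 0.    0.25 -0.04] w 1.001
M tool [ 0.0154  0.0384 -0.2503] F tool [ 0.7806 -0.2622 -0.5519] turn [ 1.2583 -0.0021  0.0021]
```

View pics/k25.png

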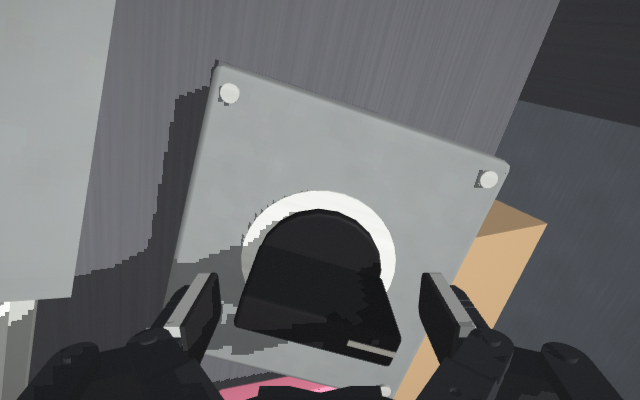

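Call:
drive_tool(moves=[-1, -10, 0, 0, 0, 0, 0, -1, -40, 0, 0, 0, 0, 0, -1, -80, 0, 0, 0, 0, 0, -1, -130, 0, 0, 0, 0, 0, -1, -180, 0, 0, 0, 0, 0, -1, -200, 0, 0, 0, 0, 0, -1, -200, 0, 0, 0, 0, 0])

```text
time: 34.83
tcp_pos: [0.5454, 0.1282, 0.2419]
orientation: [1.211, 0.757, -0.689]
wrist_force: [0.3, -0.2, 0.3]
width: 1.001
```

```bash
python3 look.py 26; python3 - <<'E'
from h import *
t=dict(np.load('/tmp/t26.npz'));save('t26',t);s=grab_frame('scene');save('s26',s)
E
```

```text
t 34.83 tcp [0.5454 0.1282 0.2419] x [ 0.577 -0.064 -0.814] y [0.805 0.216 0.553] q [ 0.29 -0.32  1.77 -0.26  1.12  0.14] F [ 0.3 -0.2  0.3] M [ 0.06  0.27 -0.03] w 1.001
brick jig y range [-37.1364  27.929 ] x [-41.9307  45.915 ]
pin 20 y 103.46054223365375 z 0.11798478876345078
grasp jig 58.16382833113141 0.021217389808500173
```

View pics/t26.png

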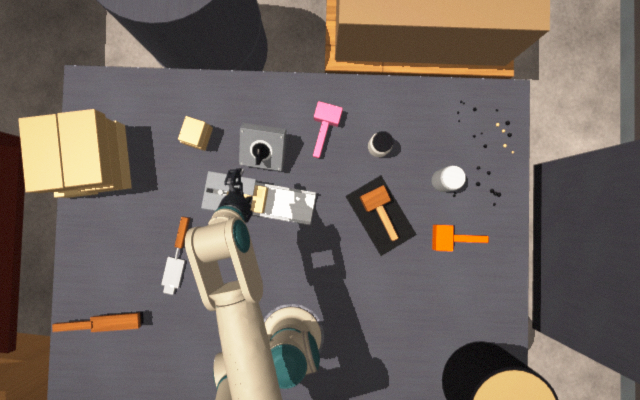

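View pics/s26.png

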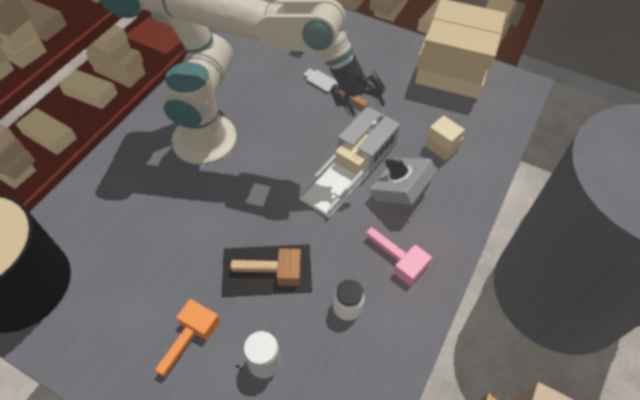

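The brick's tail is unchanged at y = -37 mm. The mallet is on the mat (top 378,210), the key is back home (top 262,150), the other things are where they were, and the arm is clear.

```bash
python3 -c "
from station import *
print(close_job())"
```

```text
the job is handed in; nothing more can be done
None
```

I did the whole job in the order asked and handed it in at about 35 s of the 64 s allowed; no verdict is reported.

- **Brick:** I pushed it only with the mallet head. At the stop the push force rose from about 2 N to 11 N with no further travel. The tell-tale pin had moved about 12 mm. After I backed off, and again at the end, the brick's tail was still at about y = −37 mm. The last pin reading was 103.5 mm, against 104.3–105.0 mm at the stop. The view was partly blocked then, and the drop is about the scatter of the earlier readings.
- **Mallet:** I laid it flat on its mat. The wrist camera put its centre about 2.5 mm from the mat's centre.
- **Key:** I turned it clockwise to the stop. The hand reached 1.25 rad and the turning moment rose from about 0.2 to 1.2 Nm. I held it there for about a second and then let go, and the picture showed it back home.
- **Other things:** the final top and scene pictures show the bystanders and look-alikes where they were.

**Problem on the way:** the first two attempts to grip the mallet closed just above the handle. The real fingertips sit about 37 mm behind the reported TCP. The wrist camera showed the mallet had not moved after the first attempt, and I corrected for the offset from then on.

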